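Trace a printed template's wavy edge with a sprung stylus

TASK

Take the sprung stylus out of its stand and trace the wavy edge of the grey printed template in the jig, from the tick at the robot's left end of the scale to the tick at its right end, keeping the pin pressed lightly against the edge past every tick; the template is not exactly where the jig says, so go by feel and never press harder than 7 N. Then put the stylus back in its stand, upright and fully down, and leave the other things on the bench where they are.

Things in the scene. Friction and masses are not known exactly. Their poses are not given: they have to be found in the camera images.
- jig: Fixed jig, aluminium base 150 x 160 x 12 mm (jig x -60 to 90, y -80 to 80). Origin on the bench, z up; x points out past the wavy edge, away from the robot; y along the scale to the robot's left. Six black ticks on the base in front of that edge at y = 45 (left end), 27, 9, -9, -27, -45 mm, x = 69 to 87 mm. It carries the grey printed template, z = 28 to 38 mm; clamp nuts to z = 50 at x = -30, y = +-45.
- edge_mid (a point): Nominal midpoint of the template's wavy edge (faces jig x): x = 30, y = 0, z = 33 mm in the jig. Nominal edge there: x = 30 + 10 sin(360 deg * y / 75) mm, y -64 to 64. It is half-round over its 10 mm thickness, bulging most at z = 33; air below, down to the base at z = 12. The real template is clamped fast up to 10 mm off along jig x and turned up to 0.07 rad about the jig's origin: not measured, not shown by this point.
- tick_left (a point): The left end tick, where tracing starts, on the jig base (jig x = 78, y = 45, z = 12 mm).
- tick_right (a point): The right end tick, where tracing ends, on the jig base (jig x = 78, y = -45, z = 12 mm).
- stylus: Stylus, 0.13 kg: square aluminium handle 28 x 28 x 52 mm, black round cap 6 mm high on it, round steel pin 6 mm across sticking out 32 mm below. Origin at the centre of the handle's underside, z up, x and y square to its flats. The pin is sprung: it gives sideways any way by 1 mm per 2 N and meets its stop at 4.5 mm. Light pressing is 1 to 5 N; never above 7 N. It starts in the stand, handle on the stand's top.
- stylus_tip (a point): Point on the handle's axis 32 mm below its underside: the pin's lower end when not pressed (it does not follow the pin's give). While tracing keep it 15 to 33 mm above the bench, best about 26 mm, so that the pin's side bears on the edge.
- stand: Fixed black block, 80 x 80 mm, 46 mm high, with one square hole 17 mm wide going down through its middle. Origin at the centre of its underside, on the bench.
- stand_hole0 (a point): Centre of the mouth of the stand's hole, on its top, 46 mm above the bench.
- gear: Loose white printed gear, 62 mm across, 20 mm high; a bystander. Origin at the centre of its underside.
- caliper: Loose caliper lying flat, 200 mm long along its x, 13 mm high; a bystander. Origin under its beam's middle.
- driver: Loose screwdriver lying flat along its x; a bystander.
- pen: Loose blue pen lying flat, 130 mm long along its x; a bystander.
- resin: Loose white bottle, 60 mm across, 130 mm high; a bystander. Origin at the centre of its underside.
- bracket: Loose small grey printed angle bracket, 50 x 30 x 32 mm; a bystander. Origin under its foot's middle.
There are look-alikes about, which are no part of the job. What is meant by the stylus is not brown or green, and is the larger of those in its own colour.

How it is judged:
On the way, in this order (a step that is already met when the one before it is completed fails the run):
1. the stylus is lifted out of its stand (height (world z) of stylus_tip above 0.055 m), for 0.1 s.
2. the pin is pressed against the template's wavy edge (over 0.8 N) at the first tick from the left (within 6 mm along the scale) (contact force between stylus and jig above 0.8 N and y of stylus_tip in the frame of jig between 0.039 and 0.051 m and x of stylus_tip in the frame of jig between 0 and 0.068 m and z of stylus_tip in the frame of jig between 0.015 and 0.034 m), for 0.12 s.
3. the pin is pressed against the template's wavy edge (over 0.8 N) at the second tick from the left (within 6 mm along the scale) (contact force between stylus and jig above 0.8 N and y of stylus_tip in the frame of jig between 0.021 and 0.033 m and x of stylus_tip in the frame of jig between 0 and 0.068 m and z of stylus_tip in the frame of jig between 0.015 and 0.034 m), for 0.12 s.
4. the pin is pressed against the template's wavy edge (over 0.8 N) at the third tick from the left (within 6 mm along the scale) (contact force between stylus and jig above 0.8 N and y of stylus_tip in the frame of jig between 0.003 and 0.015 m and x of stylus_tip in the frame of jig between 0 and 0.068 m and z of stylus_tip in the frame of jig between 0.015 and 0.034 m), for 0.12 s.
5. the pin is pressed against the template's wavy edge (over 0.8 N) at the fourth tick from the left (within 6 mm along the scale) (contact force between stylus and jig above 0.8 N and y of stylus_tip in the frame of jig between -0.015 and -0.003 m and x of stylus_tip in the frame of jig between 0 and 0.068 m and z of stylus_tip in the frame of jig between 0.015 and 0.034 m), for 0.12 s.
6. the pin is pressed against the template's wavy edge (over 0.8 N) at the fifth tick from the left (within 6 mm along the scale) (contact force between stylus and jig above 0.8 N and y of stylus_tip in the frame of jig between -0.033 and -0.021 m and x of stylus_tip in the frame of jig between 0 and 0.068 m and z of stylus_tip in the frame of jig between 0.015 and 0.034 m), for 0.12 s.
7. the pin is pressed against the template's wavy edge (over 0.8 N) at the last tick from the left (within 6 mm along the scale) (contact force between stylus and jig above 0.8 N and y of stylus_tip in the frame of jig between -0.051 and -0.039 m and x of stylus_tip in the frame of jig between 0 and 0.068 m and z of stylus_tip in the frame of jig between 0.015 and 0.034 m), for 0.12 s.
At the end, for the whole second after the job is handed in: The stylus stands in its stand again: pin in the hole (within 10 mm of its centre), the handle's underside on the stand's top (within 2.5 mm), upright within 0.08 rad, at rest and released (horizontal distance between stylus_tip and stand_hole0 below 0.01 m and z of stylus in the frame of stand between 0.043 and 0.0485 m and angle between stylus's own z axis and vertical below 0.08 rad and linear speed of stylus below 0.01 m/s and contact force between stylus and the fingers below 0.1 N); the robot touches nothing.
It fails at once if the stylus presses on the jig or the template with more than 7 N (contact force between stylus and jig above 7 N).
It fails at once if a loose bystander (gear, caliper, screwdriver, pen, bottle, bracket) is moved more than 20 mm (distance of any of gear, caliper, driver, pen, resin, bracket from where it was at the start of the episode above 0.02 m).
It also fails if it takes over 69 s, if anything falls off the work surface, if the arm or the gripper's body presses on something with over 40 N, if the wrist force passes 120 N, or if a joint passes its speed limit or range.

ROBOT

A 6-joint arm with a two-finger parallel gripper is mounted at the origin on the work surface. World frame = base frame: x ahead of the robot, y to its left, z up, the work surface at z = 0. Lengths are in m, angles in rad, forces in N, time in s.
With the tool pointing down it reaches from about 0.3 to 0.95 m from the base axis. Payload 3.1 kg.
Tool frame: the origin (TCP) lies on the centre line of the jaws, within the pads' length; the fingertips stand 14 mm ahead of it and the grasp point (between the pads) lies 5 mm behind it; y points along the fingers, z is the direction in which the jaws open and shut, and the axes are right-handed (so a half turn about y gives the same grasp; the last joint's range is limited). The gripper opens to 85 mm and grips with 20 to 120 N. Pads are 22 mm wide; open, the fingers measure 114 mm over their backs; the gripper's body (76 mm by 85 mm) begins 54 mm behind the grasp point. The pads swing forward as they close: fully open they stand 13 mm farther back than shut.
Start: joints at [1.113, 0.308, 1.634, -0, 1.2, -0.07], TCP at [0.236, 0.579, 0.245] pointing down, gripper open.
Joint ranges: [-3.06, 3.06], [-0.79, 1.96], [0.05, 2.63], [-1.19, 4.34], [0.05, 2.64], [-2.94, 2.94]. Speed limits (rad/s): [2.79, 2.79, 3.14, 3.14, 3.14, 3.14].

INTERFACE

Orientations are given as a unit quaternion [x, y, z, w].
In Python, from plant import sensors, cams, robot gives the robot as it stands.
- The arm moves only by the shell command python3 -m inch 'ROWS' [FORCE]. ROWS is JSON, a list of rows, each an object of numbers: "rx", "ry", "rz": the turn, a rotation vector about the tool's x, y, z in degrees; "dx", "dy", "dz": the shift along the tool's x, y, z in mm; "grip": the closure, from -1 (fully open) to 1 (shut). A call has 1 to 10 rows; each row is the pose to reach, as a shift and turn from the pose commanded when the call began, along the tool's axes at that moment; what a row does not reach only later rows make up. A row lasts 1/12 s, in which the tool goes at most 41.7 mm and 7.16 degrees, less where a joint would pass 70% of its speed; a pose out of reach is approached as far as the arm can. A call with a gripper value outside its range is refused whole. The fingers move at their own pace and stop on an object; FORCE is the grip in N (left out, the last holds). Time passes only in rows, so rows that repeat a pose let the fingers close. It gives the time, the measured TCP pose, the force and the opening at its end, in the units of the state.
- sensors.read_state(): the state, without advancing time (a new reading comes with each control period).
- cams.capture(name): name is "scene" or "side" or "wrist"; returns a dict with "pixels" (420x560x3 uint8, blue, green, red), "z_map" (420x560 float32, m along the optical axis (not along the pixel's ray), 0 where there is no reading), "intrinsics" (3x3 intrinsics, pixels), "distortion" ([k1, k2, p1, p2, k3] as OpenCV has them; the pictures are not rectified), "camera_from_world" (4x4, takes a point from world to camera coordinates); the wrist camera has in their place "T_tool_cam" (4x4, takes a point from camera to tool coordinates, whose origin is the TCP and whose axes are the tool frame's). Camera axes: x right, y down, z forward; pixel columns grow to the right and rows downward; lengths in m; the calibration is good to about 2 mm. A picture is of the moment at which its call begins: read the wrist's pose just before it.
- robot.finish_job(): hands the job in, once; it reports no verdict.
The state is a dict: "clock": time; "joint_positions": joint angles; "joint_vel": joint speeds; "joint_efforts": joint torques, N m; "tcp_pos": TCP position; "tcp_rot": TCP orientation; "force": force on the tool from outside, world axes, zero at the start; "torque": the same for the moment, N m; "finger_gap": finger opening in m.
Only numpy, scipy, OpenCV 4.12 (cv2) and the standard library are available. Lean on these libraries where they do the work, as an engineer would, in place of code of your own. Each camera call takes 0.05 s, during which the arm holds its last target.

## Working session

There is one attempt and no reset: what is moved stays moved. The work goes in short steps, Python scripts to look and compute and a shell command to move; the robot and the scene stay as the last step left them, time stands still between calls to the robot, and variables do not carry over. Pictures are saved under pics/ and viewed, and the job is handed in when it is done.

```bash
ls; mkdir -p pics
python3 - <<'E'
from plant import sensors,cams
import cv2,pickle
print(sensors.read_state())
for n in("scene","side","wrist"):
    c=cams.capture(n); cv2.imwrite(f"pics/{n}0.png",c["pixels"]); pickle.dump(c,open(f"{n}0.pkl","wb"))
    print(n,c["intrinsics"],c["distortion"],c.get("camera_from_world",c.get("T_tool_cam")))
E
```

```text
pics
{'clock': 0.0, 'joint_positions': array([ 1.11330206e+00,  3.08993740e-01,  1.63519968e+00, -2.02011006e-05,
        1.19969080e+00, -6.97233152e-02]), 'joint_vel': array([ 0.00105286, -0.00093916,  0.00153403, -0.00200368, -0.0007936 ,
        0.00114798]), 'joint_efforts': array([-3.90326732e-04, -4.15255558e+01, -2.76662779e+01,  2.78784671e-05,
        1.02739650e-02,  2.78981327e-05]), 'tcp_pos': array([0.23602174, 0.57786555, 0.2440478 ]), 'tcp_rot': array([ 0.69464172, -0.13644244,  0.13603307, -0.69307384]), 'force': array([-0.45569887,  0.59213586, -0.50597582]), 'torque': array([-0.01394426, -0.0184167 , -0.0288796 ]), 'finger_gap': 0.08527622818486308}
scene [[526.04051586   0.         286.37976859]
 [  0.         526.04051586 211.71363665]
 [  0.           0.           1.        ]] [-0.06706563  0.          0.          0.          0.        ] [[-0.12784779  0.99169522 -0.01398347 -0.01635418]
 [ 0.69510922  0.07953766 -0.71449068 -0.32926742]
 [-0.70744478 -0.10106609 -0.6995052   1.76089702]
 [ 0.          0.          0.          1.        ]]
side [[400.24932582   0.         279.63047107]
 [  0.         400.24932582 205.12663334]
 [  0.           0.           1.        ]] [-0.08809535  0.          0.          0.          0.        ] [[-0.96529316 -0.26116626  0.00114502  0.54148753]
 [-0.18749828  0.68994462 -0.69915722  0.06048971]
 [ 0.18180627 -0.67510637 -0.71496704  0.88069194]
 [ 0.          0.          0.          1.        ]]
wrist [[361.09643106   0.         280.5547724 ]
 [  0.         361.09643106 208.84534095]
 [  0.           0.           1.        ]] [-0.02450535  0.          0.          0.          0.        ] [[ 4.29556196e-04  9.51005438e-01  3.09173854e-01 -7.86086371e-02]
 [ 4.99551616e-04 -3.09174048e-01  9.51005341e-01 -1.29563593e-01]
 [ 9.99999783e-01 -2.54061939e-04 -6.07883932e-04 -9.19750494e-04]
 [ 0.00000000e+00  0.00000000e+00  0.00000000e+00  1.00000000e+00]]
```

View pics/scene0.png

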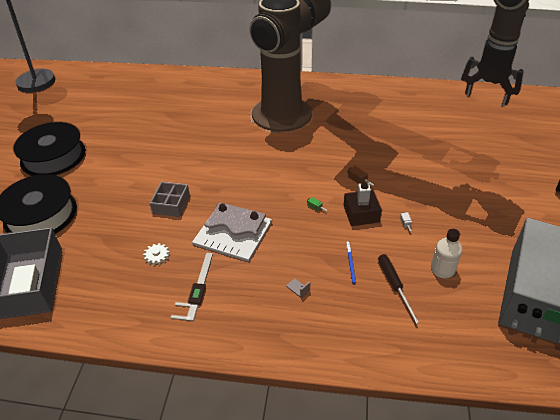

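View pics/side0.png

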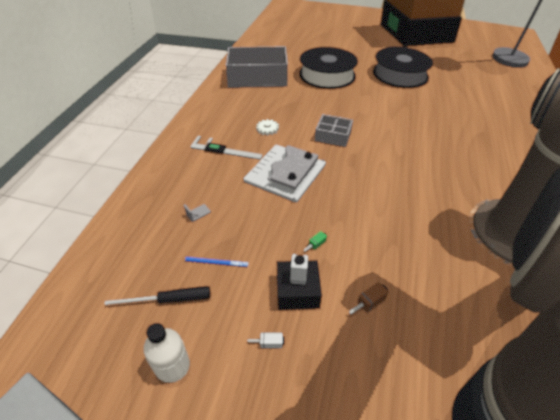

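View pics/wrist0.png

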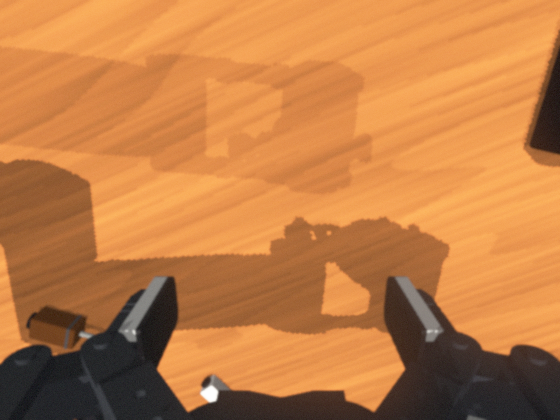

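The stylus candidates in the scene view are:
- (364,190): silver, upright in the black stand.
- (406,221): silver, smaller, lying down.
- (316,205): green, lying down.
- (360,175): brown.

The description fits the one in the stand. I'll check it in a close crop and measure the jig.

```bash
cat > h.py <<'E'
import numpy as np,cv2,pickle
from scipy.spatial.transform import Rotation as R
def load(n): return pickle.load(open(n,'rb'))
def rays(c,uv):
    p=cv2.undistortPoints(np.array(uv,float).reshape(-1,1,2),c['intrinsics'],c['distortion']).reshape(-1,2)
    return np.c_[p,np.ones(len(p))]
def wfc(c):
    if 'camera_from_world' in c: return np.linalg.inv(c['camera_from_world'])
    s=c['state'];T=np.eye(4);T[:3,:3]=R.from_quat(s['tcp_rot']).as_matrix();T[:3,3]=s['tcp_pos'];return T@c['T_tool_cam']
def onplane(c,uv,z):
    T=wfc(c);d=rays(c,uv)@T[:3,:3].T;o=T[:3,3]
    return o+d*((z-o[2])/d[:,2])[:,None]
def cloud(c):
    h,w=c['z_map'].shape;v,u=np.mgrid[:h,:w];uv=np.c_[u.ravel(),v.ravel()]
    r=rays(c,uv)*c['z_map'].ravel()[:,None];T=wfc(c)
    P=r@T[:3,:3].T+T[:3,3];P[c['z_map'].ravel()==0]=np.nan
    return P.reshape(h,w,3)
E
python3 - <<'E'
from h import *
c=load('scene0.pkl');s=load('side0.pkl')
a=cv2.resize(c['pixels'][160:260,140:280],None,fx=5.5,fy=5.5,interpolation=cv2.INTER_CUBIC);cv2.imwrite('pics/a.png',a)
b=cv2.resize(c['pixels'][160:240,300:430],None,fx=4.5,fy=4.5,interpolation=cv2.INTER_CUBIC)
e=cv2.resize(s['pixels'][240:320,260:340],None,fx=4.5,fy=4.5,interpolation=cv2.INTER_CUBIC);cv2.imwrite('pics/b.png',np.vstack([cv2.resize(b,(585,280)),cv2.resize(e,(585,300))]) )
e=cv2.resize(s['pixels'][130:210,230:340],None,fx=7,fy=7,interpolation=cv2.INTER_CUBIC);cv2.imwrite('pics/e.png',e)
for n,c in(('scene',c),('side',s)):
    P=cloud(c)
    X=P.reshape(-1,3)
    m=(X[:,2]>.09)&(X[:,2]<.12)&(X[:,0]>.25)&(X[:,0]<.9)&(abs(X[:,1])<.6)
    v,u=np.divmod(np.where(m)[0],560)
    lab=np.zeros((420,560),np.uint8);lab[v,u]=1
    k,L,st,ce=cv2.connectedComponentsWithStats(lab)
    for i in range(1,k):
        if st[i,4]>4: q=P[L==i];print(n,ce[i],st[i],q.mean(0),q.min(0),q.max(0))
E
```

```text
scene [364.19047619 187.2       ] [359 182  12  11 105] [0.45371998 0.27695406 0.09913065] [0.4324752  0.26336106 0.09044879] [0.46689384 0.29212917 0.10879017]
scene [450.1025641  244.62393162] [440 237  21  17 234] [0.630483   0.47727178 0.10018072] [0.60347869 0.45650319 0.09007848] [0.64663277 0.50327915 0.11998372]
scene [512.59183673 295.29591837] [509 282  10  22  98] [0.76509537 0.59460044 0.10459663] [0.73380352 0.58904989 0.09036912] [0.7768138  0.59996579 0.11984672]
side [298.88510638 262.3787234 ] [291 255  17  16 235] [0.44996304 0.28123364 0.09963099] [0.43534468 0.26320955 0.09008275] [0.46591889 0.2927442  0.10670831]
side [161.79777365 345.47124304] [145 329  32  30 539] [0.61353612 0.48680452 0.09949435] [0.59662262 0.45555541 0.09003936] [0.64420157 0.5039803  0.11998164]
side [ 43. 384.] [ 41 382   5   5   5] [0.75581531 0.59231366 0.09788377] [0.7474017  0.58970059 0.09196538] [0.76450521 0.5948507  0.10349316]
```

View pics/a.png

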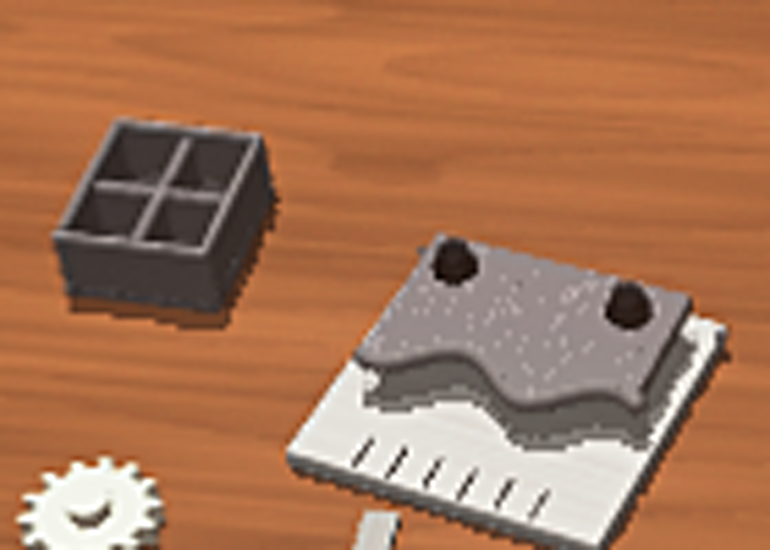

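View pics/b.png

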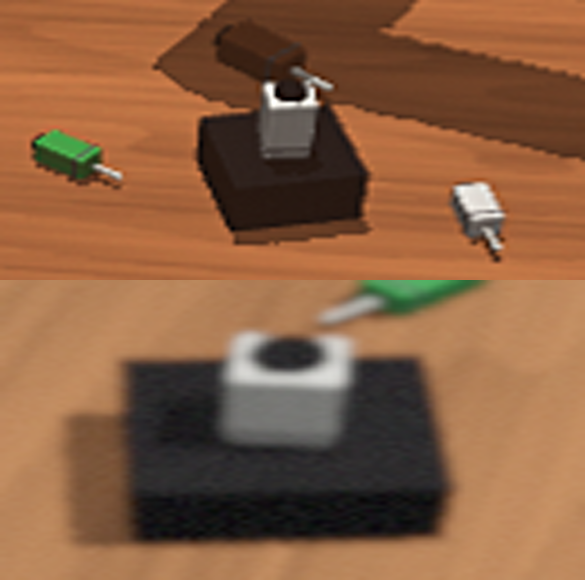

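View pics/e.png

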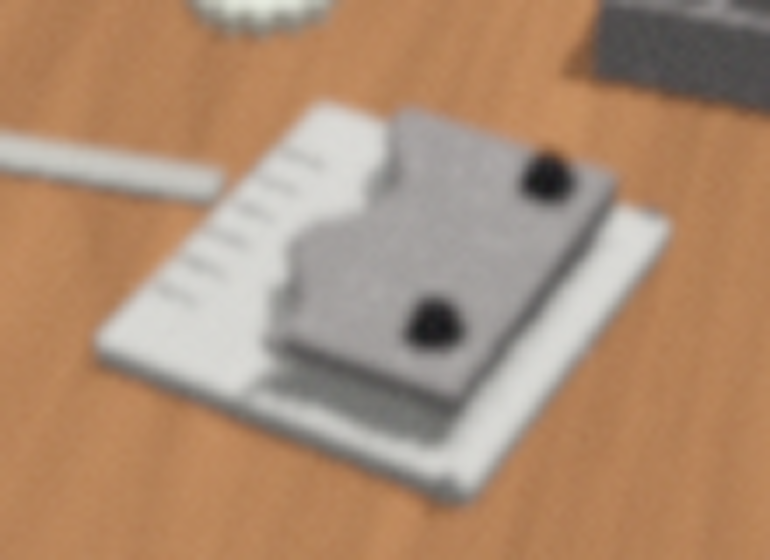

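The crop shows the larger silver stylus upright in the black stand (about 364,190 in scene). The silver look-alike at (406,221) is smaller and lying down. Next I'll get the jig frame from its corners and ticks, and the stylus yaw.

Run:
```python
from h import *
from plant import sensors
np.set_printoptions(precision=4,suppress=True)
c=load('scene0.pkl');s=load('side0.pkl')
A=lambda q:[(140+x/5.5-.4,160+y/5.5-.4) for x,y in q]
E=lambda q:[(230+x/7-.4,130+y/7-.4) for x,y in q]
print('scene FL(y-) , FR, BR',onplane(c,A([(288,458),(600,545),(727,333)]),.012))
print('scene ticks', onplane(c,A([(362,453),(398,461),(433,469),(467,483),(504,495),(540,503)]),.012))
print('side corners', onplane(s,E([(325,100),(98,335),(670,222),(460,490)]),.012))
print('side ticks', onplane(s,E([(305,157),(278,183),(252,210),(224,238),(201,266),(177,296)]),.012))
for n,c in(('scene',c),('side',s)):
    P=cloud(c).reshape(-1,3)
    m=(P[:,2]>.044)&(P[:,2]<.048)&(abs(P[:,0]-.45)<.07)&(abs(P[:,1]-.28)<.07)
    r=cv2.minAreaRect(P[m,:2].astype(np.float32));print(n,'stand',r)
    m=(P[:,2]>.094)&(P[:,2]<.1)&(abs(P[:,0]-.45)<.03)&(abs(P[:,1]-.28)<.03)
    r=cv2.minAreaRect(P[m,:2].astype(np.float32));print(n,'handle',r)
st=sensors.read_state();print(R.from_quat(st['tcp_rot']).as_matrix())
```

```text
scene FL(y-) , FR, BR [[ 0.6164 -0.1454  0.012 ]
 [ 0.6512  0.0073  0.012 ]
 [ 0.5129  0.044   0.012 ]]
scene ticks [[ 0.6093 -0.112   0.012 ]
 [ 0.6122 -0.0943  0.012 ]
 [ 0.6152 -0.0771  0.012 ]
 [ 0.6218 -0.0598  0.012 ]
 [ 0.627  -0.0415  0.012 ]
 [ 0.6298 -0.0242  0.012 ]]
side corners [[ 0.6118 -0.1503  0.012 ]
 [ 0.6526  0.0026  0.012 ]
 [ 0.4689 -0.1124  0.012 ]
 [ 0.5109  0.0446  0.012 ]]
side ticks [[ 0.6096 -0.114   0.012 ]
 [ 0.615  -0.0962  0.012 ]
 [ 0.6199 -0.0783  0.012 ]
 [ 0.6252 -0.0601  0.012 ]
 [ 0.6286 -0.0428  0.012 ]
 [ 0.632  -0.0247  0.012 ]]
scene stand ((0.4506661593914032, 0.27798497676849365), (0.08351097255945206, 0.08143850415945053), 17.27114486694336)
scene handle ((0.4497568905353546, 0.27779972553253174), (0.029462695121765137, 0.028012989088892937), 3.290102481842041)
side stand ((0.4502745270729065, 0.2775844931602478), (0.08026786148548126, 0.0811423510313034), 17.423582077026367)
side handle ((0.4506469666957855, 0.2776199281215668), (0.02765417844057083, 0.02738485112786293), 7.097286701202393)
[[ 0.9257 -0.0008  0.3781]
 [-0.3782 -0.0017  0.9257]
 [-0.0001 -1.     -0.0018]]
```

Both views agree: stand at (0.450, 0.278), and jig origin about (0.546, -0.050) with yaw -15° (corner spacing 158 mm against 160). I'll move above the stand and look with the wrist camera.

```bash
python3 -m inch '[{"dx":30,"dz":-20,"ry":-7,"grip":-1},{"dx":65,"dz":-42,"ry":-14},{"dx":100,"dz":-63,"ry":-20},{"dx":135,"dz":-85,"ry":-27},{"dx":170,"dz":-107,"ry":-27},{"dx":205,"dz":-129,"ry":-27},{"dx":240,"dz":-152,"ry":-27},{"dx":275,"dz":-174,"ry":-27},{"dx":300,"dz":-190,"ry":-27},{"dx":312,"dz":-197,"ry":-27}]' && python3 -m inch '[{},{}]'
python3 - <<'E'
from h import *
from plant import sensors,cams
s=sensors.read_state();c=cams.capture('wrist');c['state']=s;pickle.dump(c,open('w1.pkl','wb'));cv2.imwrite('pics/w1.png',c['pixels'])
P=cloud(c);X=P.reshape(-1,3)
for lo,hi in((.093,.102),(.042,.05),(.1025,.108)):
    m=(X[:,2]>lo)&(X[:,2]<hi)&(abs(X[:,0]-.45)<.06)&(abs(X[:,1]-.278)<.06)
    print(lo,m.sum(),cv2.minAreaRect(X[m,:2].astype(np.float32)))
print(s)
E
```

```text
0.093 0 ((0.0, 0.0), (0.0, 0.0), 0.0)
0.042 45 ((0.41785210371017456, 0.24906572699546814), (0.02214425802230835, 0.0068097105249762535), 80.29960632324219)
0.1025 0 ((0.0, 0.0), (0.0, 0.0), 0.0)
{'clock': 0.15, 'joint_positions': array([ 1.11332920e+00,  3.08851607e-01,  1.63487798e+00,  6.17868780e-06,
        1.19970708e+00, -6.96717484e-02]), 'joint_vel': array([-0.00028128, -0.00212818, -0.00427734,  0.00064279, -0.00065191,
        0.00031582]), 'joint_efforts': array([ 1.85886302e-04, -4.15802228e+01, -2.77145112e+01, -2.12482978e-04,
        6.08523987e-03,  6.00748891e-07]), 'tcp_pos': array([0.23607681, 0.57803256, 0.24428955]), 'tcp_rot': array([ 0.69448454, -0.13642141,  0.13607777, -0.69322671]), 'force': array([ 0.38335819,  0.23177789, -0.38700034]), 'torque': array([ 0.01059428, -0.00756673,  0.00576092]), 'finger_gap': 0.08554479501401167}validation failed for argument at $[0]...
```

View pics/w1.png

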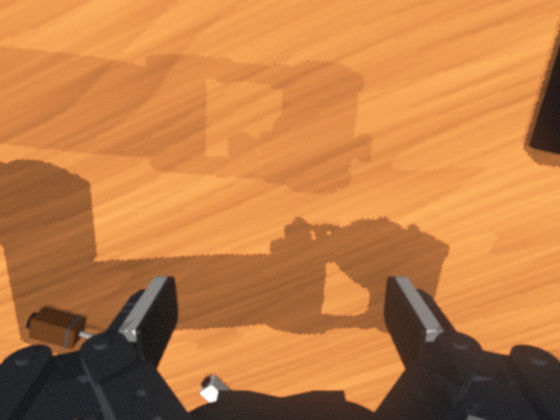

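The image is unchanged because the call was refused. It may want every key in each row, so I'll send them all.

```bash
python3 -m inch '[{"rx":0,"ry":-7,"rz":0,"dx":30,"dy":0,"dz":-20,"grip":-1},{"rx":0,"ry":-14,"rz":0,"dx":65,"dy":0,"dz":-42,"grip":-1},{"rx":0,"ry":-20,"rz":0,"dx":100,"dy":0,"dz":-63,"grip":-1},{"rx":0,"ry":-27,"rz":0,"dx":135,"dy":0,"dz":-85,"grip":-1},{"rx":0,"ry":-27,"rz":0,"dx":170,"dy":0,"dz":-107,"grip":-1},{"rx":0,"ry":-27,"rz":0,"dx":205,"dy":0,"dz":-129,"grip":-1},{"rx":0,"ry":-27,"rz":0,"dx":240,"dy":0,"dz":-152,"grip":-1},{"rx":0,"ry":-27,"rz":0,"dx":275,"dy":0,"dz":-174,"grip":-1},{"rx":0,"ry":-27,"rz":0,"dx":300,"dy":0,"dz":-190,"grip":-1},{"rx":0,"ry":-27,"rz":0,"dx":312,"dy":0,"dz":-197,"grip":-1}]'
```

```text
clock: 1.03
tcp_pos: [0.4526, 0.2747, 0.2452]
tcp_rot: [0.707, 0.029, -0.028, -0.706]
force: [-0.4, 0.5, 0.0]
finger_gap: 0.085
```

```bash
cat > look.py <<'E'
import sys
from h import *
from plant import sensors,cams
np.set_printoptions(precision=4,suppress=True)
def look(name,cam='wrist'):
    s=sensors.read_state();c=cams.capture(cam);c['state']=s;pickle.dump(c,open(name+'.pkl','wb'));cv2.imwrite(f'pics/{name}.png',c['pixels']);return c
E
python3 - <<'E'
from look import *
c=look('w2')
P=cloud(c);X=P.reshape(-1,3)
for lo,hi in((.094,.102),(.042,.05),(.1025,.108)):
    m=(X[:,2]>lo)&(X[:,2]<hi)&(abs(X[:,0]-.45)<.06)&(abs(X[:,1]-.278)<.06)
    print(lo,m.sum(),X[m].mean(0),cv2.minAreaRect(X[m,:2].astype(np.float32)))
s=c['state'];print(s['tcp_pos'],R.from_quat(s['tcp_rot']).as_matrix())
E
```

```text
0.094 715 [0.4468 0.2753 0.0984] ((0.4492039978504181, 0.2755323648452759), (0.028324253857135773, 0.0279285479336977), 9.057998657226562)
0.042 5754 [0.4443 0.2757 0.0467] ((0.4489016532897949, 0.2759276330471039), (0.08047883957624435, 0.08035007864236832), 17.188512802124023)
0.1025 487 [0.4488 0.2754 0.1047] ((0.44900697469711304, 0.2753303349018097), (0.018949739634990692, 0.01920757070183754), 52.82669448852539)
[0.4526 0.2747 0.2452] [[ 0.9968  0.0009 -0.08  ]
 [ 0.08   -0.0015  0.9968]
 [ 0.0007 -1.     -0.0015]]
```

View pics/w2.png

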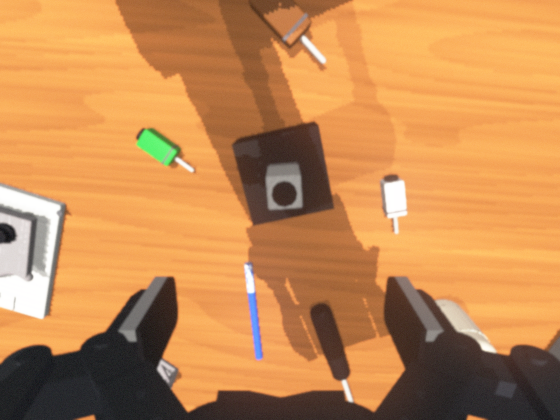

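The wrist view shows the handle at (285,187) on the stand, with rect 28.3x27.9 mm and yaw about 8-9°. The three cameras agree within 2 mm. I'll descend and grasp.

```bash
python3 -m inch '[{"rx":0,"ry":-3.5,"rz":0,"dx":-2.6,"dy":30,"dz":1.5,"grip":-1},{"rx":0,"ry":-3.5,"rz":0,"dx":-2.6,"dy":65,"dz":1.5,"grip":-1},{"rx":0,"ry":-3.5,"rz":0,"dx":-2.6,"dy":100,"dz":1.5,"grip":-1},{"rx":0,"ry":-3.5,"rz":0,"dx":-2.6,"dy":130,"dz":1.5,"grip":-1},{"rx":0,"ry":-3.5,"rz":0,"dx":-2.6,"dy":150,"dz":1.5,"grip":-1},{"rx":0,"ry":-3.5,"rz":0,"dx":-2.6,"dy":165,"dz":1.5,"grip":-1},{"rx":0,"ry":-3.5,"rz":0,"dx":-2.6,"dy":173,"dz":1.5,"grip":-1},{"rx":0,"ry":-3.5,"rz":0,"dx":-2.6,"dy":173,"dz":1.5,"grip":-1}]'
python3 - <<'E'
from look import *
c=look('w3');s=look('s3','side')
s=s['pixels'][200:340,220:380];cv2.imwrite('pics/s3c.png',cv2.resize(s,None,fx=4,fy=4))
E
```

```text
clock: 1.75
tcp_pos: [0.4461, 0.279, 0.0702]
tcp_rot: [0.706, 0.05, -0.053, -0.705]
force: [-0.5, 0.2, 0.2]
finger_gap: 0.0857
```

View pics/w3.png

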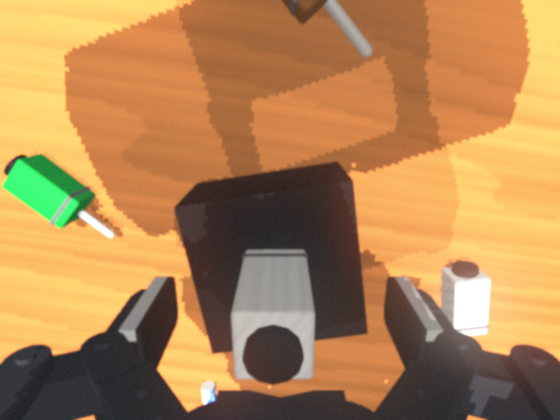

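View pics/s3c.png

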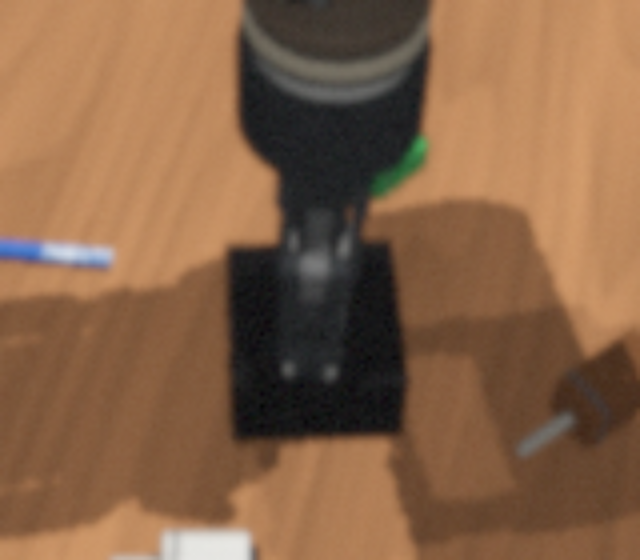

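The fingers straddle the handle, but the TCP is about 4 mm behind and 2.5 mm left of it. The handle sits at u=273 and the finger middle at 280. I'll correct and close.

```bash
python3 -m inch '[{"rx":0,"ry":0,"rz":0,"dx":3.3,"dy":0,"dz":-2.7,"grip":-1},{"rx":0,"ry":0,"rz":0,"dx":3.3,"dy":0,"dz":-2.7,"grip":-1},{"rx":0,"ry":0,"rz":0,"dx":3.3,"dy":0,"dz":-2.7,"grip":1},{"rx":0,"ry":0,"rz":0,"dx":3.3,"dy":0,"dz":-2.7,"grip":1},{"rx":0,"ry":0,"rz":0,"dx":3.3,"dy":0,"dz":-2.7,"grip":1},{"rx":0,"ry":0,"rz":0,"dx":3.3,"dy":0,"dz":-2.7,"grip":1},{"rx":0,"ry":0,"rz":0,"dx":3.3,"dy":0,"dz":-2.7,"grip":1},{"rx":0,"ry":0,"rz":0,"dx":3.3,"dy":0,"dz":-2.7,"grip":1},{"rx":0,"ry":0,"rz":0,"dx":3.3,"dy":0,"dz":-2.7,"grip":1},{"rx":0,"ry":0,"rz":0,"dx":3.3,"dy":0,"dz":-2.7,"grip":1}]' 60
python3 -c "
from plant import sensors;s=sensors.read_state();print(s['tcp_pos'],s['tcp_rot'],s['force'],s['torque'])"
```

```text
clock: 2.68
tcp_pos: [0.452, 0.2774, 0.0726]
tcp_rot: [-0.705, -0.051, 0.051, 0.705]
force: [-0.5, -0.4, 2.9]
finger_gap: 0.0278
[0.45195204 0.27744676 0.07258705] [-0.70518689 -0.0512507   0.05084198  0.70533674] [-0.49180962 -0.40475778  2.89175805] [-0.04558452  0.03403422 -0.03622485]
```

Gripped (gap 27.8 mm). Now I'll lift and carry it to above the jig.

```bash
python3 -m inch '[{"rx":0,"ry":0,"rz":0,"dx":0,"dy":-6,"dz":0,"grip":1},{"rx":0,"ry":0,"rz":0,"dx":0,"dy":-20,"dz":0,"grip":1},{"rx":0,"ry":0,"rz":0,"dx":0,"dy":-45,"dz":0,"grip":1},{"rx":0,"ry":0,"rz":0,"dx":0,"dy":-75,"dz":0,"grip":1},{"rx":0,"ry":0,"rz":0,"dx":0,"dy":-105,"dz":0,"grip":1},{"rx":0,"ry":4,"rz":0,"dx":3,"dy":-130,"dz":-20,"grip":1},{"rx":0,"ry":8,"rz":0,"dx":8,"dy":-150,"dz":-50,"grip":1},{"rx":0,"ry":12,"rz":0,"dx":14,"dy":-165,"dz":-85,"grip":1},{"rx":0,"ry":16,"rz":0,"dx":20,"dy":-172,"dz":-122,"grip":1},{"rx":0,"ry":20,"rz":0,"dx":25,"dy":-172,"dz":-160,"grip":1}]'
python3 -c "
from look import *
look('w4')"
```

```text
clock: 3.52
tcp_pos: [0.5008, 0.1217, 0.2468]
tcp_rot: [-0.703, 0.071, -0.074, 0.704]
force: [0.8, 0.8, -1.0]
finger_gap: 0.0276
```

View pics/w4.png

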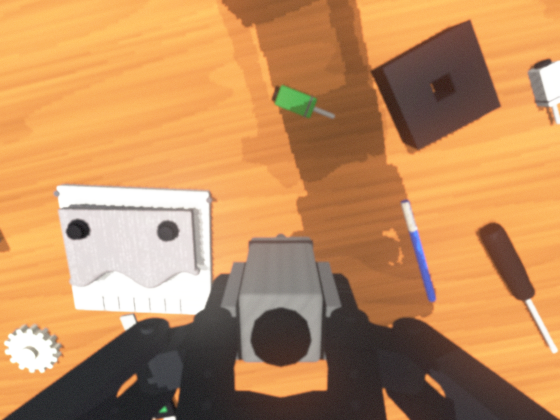

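Stylus lifted; jig visible at left (135,250) and the stand's hole at (444,87). I'll settle a bit closer for a clean measurement of both.

```bash
python3 -m inch '[{"rx":0,"ry":3.3,"rz":0,"dx":20,"dy":0,"dz":-15,"grip":1},{"rx":0,"ry":3.3,"rz":0,"dx":40,"dy":0,"dz":-25,"grip":1},{"rx":0,"ry":3.3,"rz":0,"dx":40,"dy":0,"dz":-25,"grip":1},{"rx":0,"ry":3.3,"rz":0,"dx":40,"dy":0,"dz":-25,"grip":1},{"rx":0,"ry":3.3,"rz":0,"dx":40,"dy":0,"dz":-25,"grip":1}]'
python3 - <<'E'
from look import *
c=look('w5');x=c['pixels']
cv2.imwrite('pics/w5c.png',cv2.resize(x[130:320,0:220],None,fx=3.5,fy=3.2,interpolation=cv2.INTER_CUBIC))
st=c['state'];print(st['tcp_pos'],R.from_quat(st['tcp_rot']).as_matrix(),st['force'],st['joint_vel'])
E
```

```text
clock: 3.98
tcp_pos: [0.5324, 0.0903, 0.2435]
tcp_rot: [0.701, -0.093, 0.092, -0.701]
force: [0.1, 0.1, -1.7]
finger_gap: 0.0274
[0.5324 0.0903 0.2435] [[ 0.9658 -0.0025  0.2592]
 [-0.2592  0.0003  0.9658]
 [-0.0025 -1.     -0.0003]] [ 0.1082  0.0784 -1.6911] [ 0.0151 -0.008   0.0064 -0.0016 -0.0027 -0.0018]
```

View pics/w5.png

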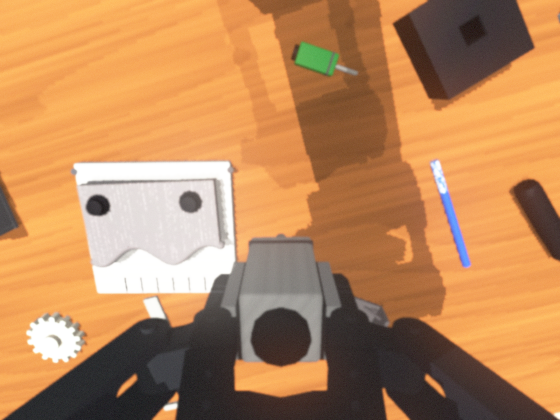

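View pics/w5c.png

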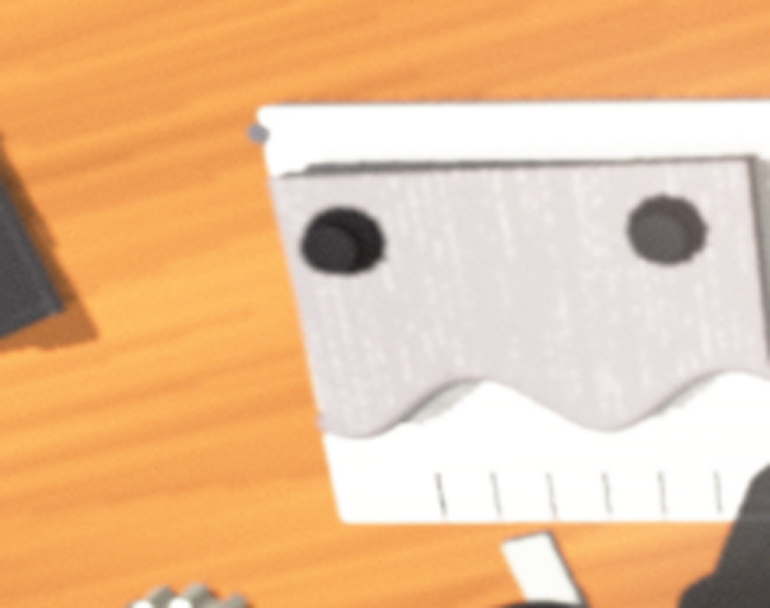

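Clear view: jig base corners at about (75,163), (231,162) and (98,292), ticks in row 285, the wavy edge around row 255, and the stylus cap at (281,335). I'll measure them all in this one camera.

Run:
```python
from look import *
c=load('w5.pkl');img=c['pixels'];T=c['state']['tcp_pos']
g=cv2.cvtColor(img,cv2.COLOR_BGR2GRAY)
C=lambda q:[(x/3.5-.36,130+y/3.2-.34) for x,y in q]
# corners BL(-60,-80) FL(90,-80), tick centres y=-45..45 x=78
cr=C([(262,103),(343,522)])
tk=C([(441,495),(497,494),(552,495),(607,494),(662,494),(717,493)])
W=onplane(c,cr+tk+[(231.5,162)],.012)
J=np.array([[-60,-80],[90,-80]]+[[78,y] for y in(-45,-27,-9,9,27,45)]+[[-60,80]])/1000.
a=J-J.mean(0);b=W[:,:2]-W[:,:2].mean(0)
th=np.arctan2((a[:,0]*b[:,1]-a[:,1]*b[:,0]).sum(),(a*b).sum())
Rm=np.array([[np.cos(th),-np.sin(th)],[np.sin(th),np.cos(th)]])
o=W[:,:2].mean(0)-Rm@J.mean(0)
print('jig',o,np.degrees(th));print('resid mm',1000*((W[:,:2]-o)@Rm-J))
# edge: white/grey transition along columns
hsv=cv2.cvtColor(img,cv2.COLOR_BGR2HSV)
E=[]
for u in range(96,222,6):
    col=g[215:272,u].astype(int)
    w=np.where(col>228)[0]; 
    gg=[v for v in range(len(col)-2) if col[v]<225]
    # first row from below going up leaving template grey (values)
    E.append((u,215+ (np.where((col[:-1]<222))[0].max() if 1 else 0)))
print(E)
print([list(g[235:270,u]) for u in (120,150,180,205)])
P=onplane(c,E,.036);Q=1000*((P[:,:2]-o)@Rm)
print(np.round(Q,1))
cap=onplane(c,[(281,335)],T[2]+.0314);print('cap',cap,(cap-T)@R.from_quat(c['state']['tcp_rot']).as_matrix())
d=cv2.inRange(img[325:350,225:335],(0,0,0),(60,60,60))
h=onplane(c,[(471,30)],.046);print('hole',h)
X=cloud(c).reshape(-1,3);
m=(X[:,2]>T[2]+.028)&(X[:,2]<T[2]+.036)&(abs(X[:,0]-T[0])<.03)&(abs(X[:,1]-T[1])<.03);print(m.sum(),cv2.minAreaRect(X[m,:2].astype(np.float32)))
```

```text
jig [ 0.5458 -0.0494] -15.212339463955985
resid mm [[-1.1334  0.294 ]
 [ 0.2164  0.7328]
 [ 0.9992 -0.347 ]
 [ 0.4516  0.0097]
 [ 0.7166 -0.1066]
 [ 0.192  -0.1829]
 [ 0.0763 -0.3396]
 [-0.4285 -0.5038]
 [-1.0902  0.4433]]Traceback (most recent call last):
  File "<stdin>", line 23, in <module>
    return umr_maximum(a, axis, None, out, keepdims, initial, where)
ValueError: zero-size array to reduction operation maximum which has no identity
```

Run:
```python
from look import *
from scipy.optimize import least_squares
c=load('w5.pkl');T=c['state']['tcp_pos']
C=lambda q:[(x/3.5-.36,130+y/3.2-.34) for x,y in q]
th=np.radians(-15.1);o=np.array([.5458,-.0494]);Rm=np.array([[np.cos(th),-np.sin(th)],[np.sin(th),np.cos(th)]])
E=C([(330,433),(360,437),(400,417),(440,390),(480,379),(520,391),(560,415),(610,431),(650,418),(700,381),(735,372)])
P=onplane(c,E,.035);Q=1000*((P[:,:2]-o)@Rm);print(np.round(Q,1).tolist())
def f(p):
    a=p[1];q=np.c_[Q[:,0]*np.cos(a)+Q[:,1]*np.sin(a),-Q[:,0]*np.sin(a)+Q[:,1]*np.cos(a)]
    return q[:,0]-p[0]-30-10*np.sin(2*np.pi*q[:,1]/75)
r=least_squares(f,[0,0]);print('template dx mm, rot',r.x,r.fun)
cap=onplane(c,[(281,336)],T[2]+.0314);print('cap',cap,(cap-T)@R.from_quat(c['state']['tcp_rot']).as_matrix())
print('hole',onplane(c,[(471,30.5)],.046))
X=cloud(c).reshape(-1,3);
m=(X[:,2]>T[2]+.028)&(X[:,2]<T[2]+.036)&(abs(X[:,0]-T[0])<.03)&(abs(X[:,1]-T[1])<.03);print(m.sum(),cv2.minAreaRect(X[m,:2].astype(np.float32)))
```

```text
[[43.1, -64.7], [44.5, -55.9], [37.3, -42.8], [27.6, -29.5], [23.7, -17.1], [27.9, -5.8], [36.3, 5.1], [42.0, 19.4], [37.3, 31.7], [24.2, 47.5], [21.1, 57.9]]
template dx mm, rot [2.8129 0.0253] [ 1.7001  0.3018 -1.5978 -0.1741  0.4468  0.1261  0.2043 -0.3212 -0.0377
 -0.3358 -0.3125]
cap [[0.5289 0.0903 0.2749]] [[-0.0035 -0.0314 -0.001 ]]
hole [[0.449  0.2752 0.046 ]]
4371 ((0.5314086675643921, 0.08895297348499298), (0.062282003462314606, 0.025912415236234665), 74.96220397949219)
```

The template looks shifted about +2.8 mm and turned about 0.025 rad. Vision gives only the starting guess, so I'll find the rest by feel. Computing the pin-centre path (3 mm offset) in jig coordinates:

```bash
cat > path.py <<'E'
import numpy as np
def curve(dx=2.8,a=.025,off=3.0):
    y=np.linspace(-64,64,2561);x=30+10*np.sin(2*np.pi*y/75)+dx;s=10*2*np.pi/75*np.cos(2*np.pi*y/75)
    n=np.c_[np.ones_like(s),-s]/np.hypot(1,s)[:,None]
    p=np.c_[x,y]+off*n
    c,s_=np.cos(a),np.sin(a);Rr=np.array([[c,-s_],[s_,c]])
    return p@Rr.T,n@Rr.T
def at(Y,**k):
    p,n=curve(**k);i=np.argsort(p[:,1]);return np.interp(Y,p[i,1],p[i,0])
E
python3 - <<'E'
from path import *
for Y in range(51,-52,-3): print(Y,round(float(at(Y)),1),end=' | ')
E
```

```text
51 26.0 | 48 27.8 | 45 30.1 | 42 32.6 | 39 35.2 | 36 37.8 | 33 40.1 | 30 42.1 | 27 43.7 | 24 44.7 | 21 45.3 | 18 45.3 | 15 44.8 | 12 43.8 | 9 42.3 | 6 40.4 | 3 38.3 | 0 36.0 | -3 33.6 | -6 31.3 | -9 29.3 | -12 27.7 | -15 26.6 | -18 26.3 | -21 26.7 | -24 27.9 | -27 29.7 | -30 32.0 | -33 34.5 | -36 37.1 | -39 39.7 | -42 42.0 | -45 44.0 | -48 45.6 | -51 46.6 |
```

```bash
python3 -m inch '[{"rx":0,"ry":0,"rz":0,"dx":25,"dy":0,"dz":-19,"grip":1},{"rx":0,"ry":0,"rz":0,"dx":55,"dy":0,"dz":-42,"grip":1},{"rx":0,"ry":0,"rz":0,"dx":85,"dy":0,"dz":-65,"grip":1},{"rx":0,"ry":0,"rz":0,"dx":105,"dy":10,"dz":-81,"grip":1},{"rx":0,"ry":0,"rz":0,"dx":112,"dy":30,"dz":-86,"grip":1},{"rx":0,"ry":0,"rz":0,"dx":112,"dy":60,"dz":-86,"grip":1},{"rx":0,"ry":0,"rz":0,"dx":112,"dy":90,"dz":-86,"grip":1},{"rx":0,"ry":0,"rz":0,"dx":112,"dy":115,"dz":-86,"grip":1},{"rx":0,"ry":0,"rz":0,"dx":112,"dy":130,"dz":-86,"grip":1},{"rx":0,"ry":0,"rz":0,"dx":112,"dy":135,"dz":-86,"grip":1}]'
cat > st.py <<'E'
import numpy as np
from plant import sensors
from scipy.spatial.transform import Rotation as R
s=sensors.read_state();th=np.radians(-15.1);Rm=np.array([[np.cos(th),-np.sin(th)],[np.sin(th),np.cos(th)]])
M=R.from_quat(s['tcp_rot']).as_matrix()
tip=s['tcp_pos']+M@[-.003,.0586,0]
j=(tip[:2]-[.5458,-.0494])@Rm*1000;f=s['force'][:2]@Rm
from path import at
print('t %.2f tipjig x %.1f y %.1f z %.1f | Fx %.2f Fy %.2f Fz %.2f | model x %.1f'%(s['clock'],*j,tip[2]*1000,*f,s['force'][2],at(j[1])),'tau',np.round(M.T@s['torque'],3),'yaw %.1f gap %.4f'%(np.degrees(np.arctan2(M[1,0],M[0,0])),s['finger_gap']))
E
python3 st.py; python3 st.py
```

```text
clock: 4.87
tcp_pos: [0.6157, -0.0206, 0.1052]
tcp_rot: [0.701, -0.095, 0.089, -0.701]
force: [-0.3, -0.0, -1.5]
finger_gap: 0.0276
t 4.87 tipjig x 56.5 y 46.0 z 46.6 | Fx -0.29 Fy -0.10 Fz -1.50 | model x 29.3 tau [0.039 0.002 0.019] yaw -14.9 gap 0.0276
t 4.87 tipjig x 56.5 y 46.0 z 46.6 | Fx -0.29 Fy -0.10 Fz -1.50 | model x 29.3 tau [0.039 0.002 0.019] yaw -14.9 gap 0.0276
```

Check the pin from the side before lowering the last 20 mm, with a settled reading.

```bash
python3 -m inch '[{"rx":0,"ry":0,"rz":0,"dx":0,"dy":10,"dz":-1,"grip":1},{"rx":0,"ry":0,"rz":0,"dx":0,"dy":20,"dz":-1,"grip":1},{"rx":0,"ry":0,"rz":0,"dx":0,"dy":21,"dz":-1,"grip":1},{"rx":0,"ry":0,"rz":0,"dx":0,"dy":21,"dz":-1,"grip":1}]'; python3 st.py
python3 - <<'E'
from look import *
a=look('sc6','scene')['pixels'][150:290,150:320];b=look('w6')['pixels']
cv2.imwrite('pics/a6.png',np.hstack([cv2.resize(a,None,fx=2.4,fy=2.4,interpolation=cv2.INTER_CUBIC),cv2.resize(b,(392,336))]))
E
python3 st.py
```

```text
clock: 5.2
tcp_pos: [0.6191, -0.0228, 0.0883]
tcp_rot: [-0.701, 0.092, -0.092, 0.701]
force: [0.2, -0.0, -1.0]
finger_gap: 0.0274
t 5.20 tipjig x 60.8 y 44.8 z 29.7 | Fx 0.17 Fy 0.04 Fz -0.97 | model x 30.3 tau [-0.012 -0.055 -0.024] yaw -15.0 gap 0.0274
t 5.30 tipjig x 61.8 y 44.8 z 30.7 | Fx -0.35 Fy -0.38 Fz -0.98 | model x 30.3 tau [-0.    -0.023 -0.045] yaw -15.0 gap 0.0275
```

View pics/a6.png

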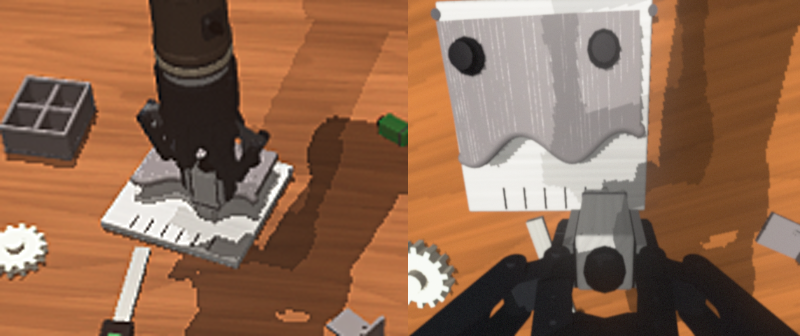

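The pin hangs in front of the edge at the left tick. I'll approach.

```bash
python3 -m inch '[{"rx":0,"ry":0,"rz":0,"dx":-7,"dy":3,"dz":0,"grip":1},{"rx":0,"ry":0,"rz":0,"dx":-14,"dy":4,"dz":0,"grip":1},{"rx":0,"ry":0,"rz":0,"dx":-19,"dy":4,"dz":0,"grip":1},{"rx":0,"ry":0,"rz":0,"dx":-21,"dy":4,"dz":0,"grip":1},{"rx":0,"ry":0,"rz":0,"dx":-21,"dy":4,"dz":0,"grip":1}]'; python3 st.py; python3 -m inch '[{"rx":0,"ry":0,"rz":0,"dx":-1,"dy":0,"dz":0,"grip":1},{"rx":0,"ry":0,"rz":0,"dx":-2,"dy":0,"dz":0,"grip":1}]'; python3 st.py; python3 -m inch '[{"rx":0,"ry":0,"rz":0,"dx":-1,"dy":0,"dz":0,"grip":1},{"rx":0,"ry":0,"rz":0,"dx":-2,"dy":0,"dz":0,"grip":1}]'; python3 st.py
```

```text
clock: 5.72
tcp_pos: [0.5979, -0.0174, 0.0843]
tcp_rot: [0.701, -0.093, 0.092, -0.701]
force: [0.3, 0.0, -1.9]
finger_gap: 0.027
t 5.72 tipjig x 38.9 y 44.5 z 25.7 | Fx 0.29 Fy 0.10 Fz -1.85 | model x 30.5 tau [-0.03  -0.03  -0.028] yaw -15.0 gap 0.0270
clock: 5.88
tcp_pos: [0.5973, -0.0172, 0.0846]
tcp_rot: [-0.701, 0.092, -0.093, 0.701]
force: [-0.1, 0.3, -1.4]
finger_gap: 0.0274
t 5.88 tipjig x 38.4 y 44.5 z 26.0 | Fx -0.18 Fy 0.31 Fz -1.38 | model x 30.4 tau [ 0.002 -0.031 -0.004] yaw -15.0 gap 0.0274
clock: 6.05
tcp_pos: [0.5952, -0.0166, 0.0844]
tcp_rot: [0.701, -0.092, 0.093, -0.701]
force: [-0.3, -0.9, -1.3]
finger_gap: 0.0277
t 6.05 tipjig x 36.1 y 44.5 z 25.8 | Fx -0.03 Fy -0.95 Fz -1.27 | model x 30.5 tau [ 0.038 -0.006 -0.064] yaw -15.0 gap 0.0277
```

```bash
for i in 1; do python3 -m inch '[{"rx":0,"ry":0,"rz":0,"dx":-1,"dy":0,"dz":0,"grip":1},{"rx":0,"ry":0,"rz":0,"dx":-2,"dy":0,"dz":0,"grip":1},{"rx":0,"ry":0,"rz":0,"dx":-2,"dy":0,"dz":0,"grip":1}]' >/dev/null; python3 st.py; done;  python3 -m inch '[{"rx":0,"ry":0,"rz":0,"dx":-1,"dy":0,"dz":0,"grip":1},{"rx":0,"ry":0,"rz":0,"dx":-1,"dy":0,"dz":0,"grip":1}]'>/dev/null; python3 st.py; python3 -m inch '[{"rx":0,"ry":0,"rz":0,"dx":-1,"dy":0,"dz":0,"grip":1},{"rx":0,"ry":0,"rz":0,"dx":-1,"dy":0,"dz":0,"grip":1}]'>/dev/null; python3 st.py
```

```text
t 6.30 tipjig x 33.6 y 44.5 z 25.6 | Fx -0.65 Fy 0.48 Fz -1.27 | model x 30.5 tau [-0.016  0.015 -0.008] yaw -15.0 gap 0.0274
t 6.47 tipjig x 32.8 y 44.5 z 25.6 | Fx -1.05 Fy 0.21 Fz -0.59 | model x 30.5 tau [-0.018  0.001  0.032] yaw -15.0 gap 0.0274
t 6.63 tipjig x 31.7 y 44.4 z 25.6 | Fx -0.06 Fy 0.56 Fz -2.00 | model x 30.5 tau [0.006 0.036 0.033] yaw -15.0 gap 0.0272
```

```bash
python3 -m inch '[{"rx":0,"ry":0,"rz":0,"dx":-1,"dy":0,"dz":0,"grip":1},{"rx":0,"ry":0,"rz":0,"dx":-1,"dy":0,"dz":0,"grip":1}]'>/dev/null; python3 st.py; python3 -m inch '[{"rx":0,"ry":0,"rz":0,"dx":-1,"dy":0,"dz":0,"grip":1},{"rx":0,"ry":0,"rz":0,"dx":-1,"dy":0,"dz":0,"grip":1}]'>/dev/null; python3 st.py
```

```text
t 6.80 tipjig x 30.7 y 44.5 z 25.6 | Fx -0.29 Fy -0.10 Fz -1.78 | model x 30.5 tau [-0.011  0.041  0.023] yaw -15.0 gap 0.0273
t 6.97 tipjig x 29.9 y 44.5 z 25.7 | Fx 0.23 Fy -0.17 Fz -1.13 | model x 30.5 tau [ 0.049  0.066 -0.073] yaw -15.0 gap 0.0269
```

```bash
python3 -m inch '[{"rx":0,"ry":0,"rz":0,"dx":-0.5,"dy":0,"dz":0,"grip":1},{"rx":0,"ry":0,"rz":0,"dx":-0.5,"dy":0,"dz":0,"grip":1}]'>/dev/null; python3 st.py
```

```text
t 7.13 tipjig x 29.7 y 44.5 z 25.8 | Fx 0.99 Fy -0.83 Fz -0.88 | model x 30.5 tau [-0.041 -0.013 -0.092] yaw -15.0 gap 0.0273
```

```bash
for i in 1 2 3; do python3 -m inch '[{"rx":0,"ry":0,"rz":0,"dx":0,"dy":0,"dz":0,"grip":1}]'>/dev/null; python3 st.py; done; python3 -m inch '[{"rx":0,"ry":0,"rz":0,"dx":-0.6,"dy":0,"dz":0,"grip":1},{"rx":0,"ry":0,"rz":0,"dx":-0.6,"dy":0,"dz":0,"grip":1}]'>/dev/null; python3 st.py;python3 -m inch '[{"rx":0,"ry":0,"rz":0,"dx":0,"dy":0,"dz":0,"grip":1}]'>/dev/null; python3 st.py
```

```text
t 7.22 tipjig x 29.7 y 44.5 z 25.8 | Fx 1.25 Fy -1.24 Fz -1.76 | model x 30.5 tau [ 0.029 -0.006 -0.155] yaw -15.0 gap 0.0275
t 7.30 tipjig x 29.7 y 44.5 z 25.8 | Fx 0.85 Fy 0.36 Fz -1.99 | model x 30.5 tau [ 0.045 -0.01  -0.103] yaw -15.0 gap 0.0274
t 7.38 tipjig x 29.7 y 44.5 z 25.7 | Fx 0.64 Fy 0.12 Fz -1.49 | model x 30.5 tau [ 0.031 -0.003 -0.149] yaw -15.0 gap 0.0270
t 7.55 tipjig x 29.2 y 44.5 z 25.8 | Fx 0.95 Fy 0.11 Fz -1.86 | model x 30.5 tau [ 0.063  0.002 -0.25 ] yaw -15.0 gap 0.0275
t 7.63 tipjig x 29.2 y 44.5 z 25.8 | Fx 0.66 Fy 0.41 Fz -1.82 | model x 30.5 tau [ 0.017  0.022 -0.312] yaw -15.0 gap 0.0278
```

Torque about tool z gives a cleaner contact signal (lever about 0.22 m). First contact came at x≈30.1 against the model's 30.5. I'll press to about 3 N and table the commanded path.

```bash
cat >> st.py <<'E'
t=M.T@s['torque'];fx=-(t[2]+.007)/.22;fy=t[0]/.22
print('   torque est Fx %.2f Fy %.2f |F| %.2f'%(fx,fy,np.hypot(fx,fy)), ' target x (off1.5,dx2.4): %.1f'%at(j[1],dx=2.4,off=1.5))
E
python3 -m inch '[{"rx":0,"ry":0,"rz":0,"dx":-0.4,"dy":0,"dz":0,"grip":1},{"rx":0,"ry":0,"rz":0,"dx":-0.8,"dy":0,"dz":0,"grip":1},{"rx":0,"ry":0,"rz":0,"dx":-0.8,"dy":0,"dz":0,"grip":1}]'>/dev/null; python3 st.py
python3 - <<'E'
from path import *
Y=np.arange(46.5,-52,-1.5);X=at(Y,dx=2.4,off=1.5)
print([(float(y),round(float(x),1)) for y,x in zip(Y,X)])
E
```

```text
t 7.88 tipjig x 28.6 y 44.5 z 25.9 | Fx 1.58 Fy 0.06 Fz -1.71 | model x 30.4 tau [ 0.012  0.022 -0.448] yaw -15.0 gap 0.0276
   torque est Fx 2.01 Fy 0.05 |F| 2.01  target x (off1.5,dx2.4): 28.1
[(46.5, 26.6), (45.0, 27.7), (43.5, 28.9), (42.0, 30.2), (40.5, 31.5), (39.0, 32.8), (37.5, 34.1), (36.0, 35.4), (34.5, 36.7), (33.0, 37.9), (31.5, 39.0), (30.0, 40.0), (28.5, 40.9), (27.0, 41.6), (25.5, 42.3), (24.0, 42.8), (22.5, 43.1), (21.0, 43.3), (19.5, 43.4), (18.0, 43.4), (16.5, 43.1), (15.0, 42.8), (13.5, 42.3), (12.0, 41.7), (10.5, 41.0), (9.0, 40.2), (7.5, 39.2), (6.0, 38.2), (4.5, 37.2), (3.0, 36.0), (1.5, 34.9), (0.0, 33.7), (-1.5, 32.5), (-3.0, 31.3), (-4.5, 30.2), (-6.0, 29.1), (-7.5, 28.1), (-9.0, 27.1), (-10.5, 26.3), (-12.0, 25.6), (-13.5, 25.1), (-15.0, 24.7), (-16.5, 24.4), (-18.0, 24.4), (-19.5, 24.5), (-21.0, 24.8), (-22.5, 25.2), (-24.0, 25.8), (-25.5, 26.6), (-27.0, 27.5), (-28.5, 28.5), (-30.0, 29.6), (-31.5, 30.8), (-33.0, 32.1), (-34.5, 33.4), (-36.0, 34.7), (-37.5, 36.0), (-39.0, 37.3), (-40.5, 38.6), (-42.0, 39.8), (-43.5, 40.9), (-45.0, 41.9), (-46.5, 42.7), (-48.0, 43.5), (-49.5, 44.1), (-51.0, 44.6)]
```

```bash
python3 -m inch '[{"rx":0,"ry":0,"rz":0,"dx":0.6,"dy":0,"dz":-0.75,"grip":1},{"rx":0,"ry":0,"rz":0,"dx":1.2,"dy":0,"dz":-1.5,"grip":1},{"rx":0,"ry":0,"rz":0,"dx":1.8,"dy":0,"dz":-2.25,"grip":1},{"rx":0,"ry":0,"rz":0,"dx":2.5,"dy":0,"dz":-3,"grip":1}]'>/dev/null; python3 st.py
```

```text
t 8.22 tipjig x 30.3 y 42.0 z 25.6 | Fx 1.60 Fy 2.95 Fz -1.97 | model x 32.6 tau [ 0.587  0.012 -0.163] yaw -15.0 gap 0.0274
   torque est Fx 0.71 Fy 2.67 |F| 2.76  target x (off1.5,dx2.4): 30.2
```

```bash
python3 -m inch '[{"rx":0,"ry":0,"rz":0,"dx":0.87,"dy":0,"dz":-1,"grip":1},{"rx":0,"ry":0,"rz":0,"dx":1.75,"dy":0,"dz":-2,"grip":1},{"rx":0,"ry":0,"rz":0,"dx":2.6,"dy":0,"dz":-3,"grip":1},{"rx":0,"ry":0,"rz":0,"dx":3.5,"dy":0,"dz":-4,"grip":1}]'>/dev/null; python3 st.py
```

```text
t 8.55 tipjig x 34.1 y 37.5 z 25.6 | Fx 1.19 Fy 2.81 Fz -0.93 | model x 36.5 tau [ 0.559  0.004 -0.222] yaw -15.0 gap 0.0274
   torque est Fx 0.98 Fy 2.54 |F| 2.72  target x (off1.5,dx2.4): 34.1
```

```bash
python3 -m inch '[{"rx":0,"ry":0,"rz":0,"dx":0.9,"dy":0,"dz":-1,"grip":1},{"rx":0,"ry":0,"rz":0,"dx":1.7,"dy":0,"dz":-2,"grip":1},{"rx":0,"ry":0,"rz":0,"dx":2.6,"dy":0,"dz":-3,"grip":1},{"rx":0,"ry":0,"rz":0,"dx":3.4,"dy":0,"dz":-4,"grip":1},{"rx":0,"ry":0,"rz":0,"dx":4.2,"dy":0,"dz":-5,"grip":1},{"rx":0,"ry":0,"rz":0,"dx":4.9,"dy":0,"dz":-6,"grip":1}]'>/dev/null; python3 st.py
```

```text
t 9.05 tipjig x 39.2 y 31.4 z 25.7 | Fx 1.49 Fy 3.15 Fz -1.61 | model x 41.3 tau [ 0.632 -0.008 -0.214] yaw -15.0 gap 0.0272
   torque est Fx 0.94 Fy 2.87 |F| 3.02  target x (off1.5,dx2.4): 39.1
```

```bash
python3 -m inch '[{"rx":0,"ry":0,"rz":0,"dx":0.6,"dy":0,"dz":-1,"grip":1},{"rx":0,"ry":0,"rz":0,"dx":1.2,"dy":0,"dz":-2,"grip":1},{"rx":0,"ry":0,"rz":0,"dx":1.8,"dy":0,"dz":-3,"grip":1},{"rx":0,"ry":0,"rz":0,"dx":2.3,"dy":0,"dz":-4,"grip":1},{"rx":0,"ry":0,"rz":0,"dx":2.7,"dy":0,"dz":-5,"grip":1},{"rx":0,"ry":0,"rz":0,"dx":3.1,"dy":0,"dz":-6,"grip":1},{"rx":0,"ry":0,"rz":0,"dx":3.5,"dy":0,"dz":-7,"grip":1}]'>/dev/null; python3 st.py
```

```text
t 9.63 tipjig x 42.8 y 24.3 z 25.8 | Fx 2.24 Fy 1.46 Fz -0.73 | model x 44.6 tau [ 0.364 -0.013 -0.42 ] yaw -15.0 gap 0.0274
   torque est Fx 1.88 Fy 1.65 |F| 2.50  target x (off1.5,dx2.4): 42.7
```

```bash
python3 -m inch '[{"rx":0,"ry":0,"rz":0,"dx":0.2,"dy":0,"dz":-1,"grip":1},{"rx":0,"ry":0,"rz":0,"dx":0.3,"dy":0,"dz":-2,"grip":1},{"rx":0,"ry":0,"rz":0,"dx":0.4,"dy":0,"dz":-3,"grip":1},{"rx":0,"ry":0,"rz":0,"dx":0.5,"dy":0,"dz":-4,"grip":1},{"rx":0,"ry":0,"rz":0,"dx":0.5,"dy":0,"dz":-5,"grip":1},{"rx":0,"ry":0,"rz":0,"dx":0.4,"dy":0,"dz":-6,"grip":1},{"rx":0,"ry":0,"rz":0,"dx":0.3,"dy":0,"dz":-7,"grip":1}]'>/dev/null; python3 st.py
```

```text
t 10.22 tipjig x 43.0 y 17.2 z 25.8 | Fx 1.38 Fy 0.80 Fz -1.11 | model x 45.2 tau [ 0.207  0.029 -0.523] yaw -15.0 gap 0.0274
   torque est Fx 2.35 Fy 0.94 |F| 2.53  target x (off1.5,dx2.4): 43.3
```

```bash
python3 -m inch '[{"rx":0,"ry":0,"rz":0,"dx":-0.2,"dy":0,"dz":-1,"grip":1},{"rx":0,"ry":0,"rz":0,"dx":-0.5,"dy":0,"dz":-2,"grip":1},{"rx":0,"ry":0,"rz":0,"dx":-0.8,"dy":0,"dz":-3,"grip":1},{"rx":0,"ry":0,"rz":0,"dx":-1.2,"dy":0,"dz":-4,"grip":1},{"rx":0,"ry":0,"rz":0,"dx":-1.6,"dy":0,"dz":-5,"grip":1},{"rx":0,"ry":0,"rz":0,"dx":-2.1,"dy":0,"dz":-6,"grip":1},{"rx":0,"ry":0,"rz":0,"dx":-2.6,"dy":0,"dz":-7,"grip":1}]'>/dev/null; python3 st.py
```

```text
t 10.80 tipjig x 40.3 y 10.3 z 25.7 | Fx 1.33 Fy -0.43 Fz -0.67 | model x 43.0 tau [-0.044  0.018 -0.578] yaw -15.0 gap 0.0276
   torque est Fx 2.60 Fy -0.20 |F| 2.60  target x (off1.5,dx2.4): 40.9
```

```bash
python3 -m inch '[{"rx":0,"ry":0,"rz":0,"dx":-0.5,"dy":0,"dz":-1,"grip":1},{"rx":0,"ry":0,"rz":0,"dx":-1.1,"dy":0,"dz":-2,"grip":1},{"rx":0,"ry":0,"rz":0,"dx":-1.8,"dy":0,"dz":-3,"grip":1},{"rx":0,"ry":0,"rz":0,"dx":-2.5,"dy":0,"dz":-4,"grip":1},{"rx":0,"ry":0,"rz":0,"dx":-3.2,"dy":0,"dz":-5,"grip":1},{"rx":0,"ry":0,"rz":0,"dx":-3.9,"dy":0,"dz":-6,"grip":1},{"rx":0,"ry":0,"rz":0,"dx":-4.7,"dy":0,"dz":-7,"grip":1}]'>/dev/null; python3 st.py
```

```text
t 11.38 tipjig x 35.5 y 3.3 z 25.7 | Fx 2.32 Fy -0.45 Fz -0.86 | model x 38.5 tau [-0.136 -0.006 -0.603] yaw -15.0 gap 0.0275
   torque est Fx 2.71 Fy -0.62 |F| 2.78  target x (off1.5,dx2.4): 36.3
```

```bash
python3 -m inch '[{"rx":0,"ry":0,"rz":0,"dx":-0.8,"dy":0,"dz":-1,"grip":1},{"rx":0,"ry":0,"rz":0,"dx":-1.5,"dy":0,"dz":-2,"grip":1},{"rx":0,"ry":0,"rz":0,"dx":-2.3,"dy":0,"dz":-3,"grip":1},{"rx":0,"ry":0,"rz":0,"dx":-3.1,"dy":0,"dz":-4,"grip":1},{"rx":0,"ry":0,"rz":0,"dx":-3.9,"dy":0,"dz":-5,"grip":1},{"rx":0,"ry":0,"rz":0,"dx":-4.7,"dy":0,"dz":-6,"grip":1},{"rx":0,"ry":0,"rz":0,"dx":-5.4,"dy":0,"dz":-7,"grip":1}]'>/dev/null; python3 st.py
```

```text
t 11.97 tipjig x 30.2 y -3.6 z 25.7 | Fx 3.11 Fy -0.63 Fz -1.86 | model x 33.1 tau [-0.076 -0.002 -0.733] yaw -15.0 gap 0.0274
   torque est Fx 3.30 Fy -0.34 |F| 3.32  target x (off1.5,dx2.4): 30.8
```

```bash
python3 -m inch '[{"rx":0,"ry":0,"rz":0,"dx":-0.6,"dy":0,"dz":-1,"grip":1},{"rx":0,"ry":0,"rz":0,"dx":-1.2,"dy":0,"dz":-2,"grip":1},{"rx":0,"ry":0,"rz":0,"dx":-1.9,"dy":0,"dz":-3,"grip":1},{"rx":0,"ry":0,"rz":0,"dx":-2.5,"dy":0,"dz":-4,"grip":1},{"rx":0,"ry":0,"rz":0,"dx":-3.1,"dy":0,"dz":-5,"grip":1},{"rx":0,"ry":0,"rz":0,"dx":-3.7,"dy":0,"dz":-6,"grip":1},{"rx":0,"ry":0,"rz":0,"dx":-4.2,"dy":0,"dz":-7,"grip":1}]'>/dev/null; python3 st.py
```

```text
t 12.55 tipjig x 25.9 y -10.5 z 25.7 | Fx 3.46 Fy -0.08 Fz -1.64 | model x 28.4 tau [ 0.002  0.019 -0.676] yaw -15.0 gap 0.0273
   torque est Fx 3.04 Fy 0.01 |F| 3.04  target x (off1.5,dx2.4): 26.3
```

```bash
python3 -m inch '[{"rx":0,"ry":0,"rz":0,"dx":-0.4,"dy":0,"dz":-1,"grip":1},{"rx":0,"ry":0,"rz":0,"dx":-0.8,"dy":0,"dz":-2,"grip":1},{"rx":0,"ry":0,"rz":0,"dx":-1.1,"dy":0,"dz":-3,"grip":1},{"rx":0,"ry":0,"rz":0,"dx":-1.4,"dy":0,"dz":-4,"grip":1},{"rx":0,"ry":0,"rz":0,"dx":-1.6,"dy":0,"dz":-5,"grip":1},{"rx":0,"ry":0,"rz":0,"dx":-1.7,"dy":0,"dz":-6,"grip":1},{"rx":0,"ry":0,"rz":0,"dx":-1.7,"dy":0,"dz":-7,"grip":1}]'>/dev/null; python3 st.py
```

```text
t 13.13 tipjig x 24.3 y -17.4 z 25.7 | Fx 2.48 Fy 1.76 Fz -1.02 | model x 26.3 tau [ 0.311  0.032 -0.708] yaw -15.0 gap 0.0274
   torque est Fx 3.19 Fy 1.41 |F| 3.49  target x (off1.5,dx2.4): 24.4
```

```bash
python3 -m inch '[{"rx":0,"ry":0,"rz":0,"dx":0.1,"dy":0,"dz":-1,"grip":1},{"rx":0,"ry":0,"rz":0,"dx":0.2,"dy":0,"dz":-2,"grip":1},{"rx":0,"ry":0,"rz":0,"dx":0.4,"dy":0,"dz":-3,"grip":1},{"rx":0,"ry":0,"rz":0,"dx":0.7,"dy":0,"dz":-4,"grip":1},{"rx":0,"ry":0,"rz":0,"dx":1.0,"dy":0,"dz":-5,"grip":1},{"rx":0,"ry":0,"rz":0,"dx":1.4,"dy":0,"dz":-6,"grip":1},{"rx":0,"ry":0,"rz":0,"dx":1.9,"dy":0,"dz":-7,"grip":1}]'>/dev/null; python3 st.py
```

```text
t 13.72 tipjig x 25.9 y -24.4 z 25.6 | Fx 2.21 Fy 3.68 Fz -1.88 | model x 28.1 tau [ 0.739  0.    -0.456] yaw -15.0 gap 0.0271
   torque est Fx 2.04 Fy 3.36 |F| 3.93  target x (off1.5,dx2.4): 26.0
```

```bash
python3 -m inch '[{"rx":0,"ry":0,"rz":0,"dx":0.8,"dy":0,"dz":-1,"grip":1},{"rx":0,"ry":0,"rz":0,"dx":1.5,"dy":0,"dz":-2,"grip":1},{"rx":0,"ry":0,"rz":0,"dx":2.3,"dy":0,"dz":-3,"grip":1},{"rx":0,"ry":0,"rz":0,"dx":3.0,"dy":0,"dz":-4,"grip":1}]'>/dev/null; python3 st.py
```

```text
t 14.05 tipjig x 28.6 y -28.5 z 25.4 | Fx 1.58 Fy 3.30 Fz -0.77 | model x 30.8 tau [ 0.759  0.025 -0.352] yaw -15.0 gap 0.0272
   torque est Fx 1.57 Fy 3.45 |F| 3.79  target x (off1.5,dx2.4): 28.5
```

```bash
python3 -m inch '[{"rx":0,"ry":0,"rz":0,"dx":0.9,"dy":0,"dz":-1,"grip":1},{"rx":0,"ry":0,"rz":0,"dx":1.7,"dy":0,"dz":-2,"grip":1},{"rx":0,"ry":0,"rz":0,"dx":2.6,"dy":0,"dz":-3,"grip":1},{"rx":0,"ry":0,"rz":0,"dx":3.5,"dy":0,"dz":-4,"grip":1},{"rx":0,"ry":0,"rz":0,"dx":4.3,"dy":0,"dz":-5,"grip":1},{"rx":0,"ry":0,"rz":0,"dx":5.2,"dy":0,"dz":-6,"grip":1}]'>/dev/null; python3 st.py
```

```text
t 14.55 tipjig x 34.0 y -34.6 z 25.5 | Fx 1.41 Fy 3.53 Fz -0.69 | model x 35.9 tau [ 0.801  0.053 -0.2  ] yaw -15.0 gap 0.0273
   torque est Fx 0.88 Fy 3.64 |F| 3.75  target x (off1.5,dx2.4): 33.5
```

```bash
python3 -m inch '[{"rx":0,"ry":0,"rz":0,"dx":0.9,"dy":0,"dz":-1,"grip":1},{"rx":0,"ry":0,"rz":0,"dx":1.8,"dy":0,"dz":-2,"grip":1},{"rx":0,"ry":0,"rz":0,"dx":2.7,"dy":0,"dz":-3,"grip":1},{"rx":0,"ry":0,"rz":0,"dx":3.6,"dy":0,"dz":-4,"grip":1},{"rx":0,"ry":0,"rz":0,"dx":4.5,"dy":0,"dz":-5,"grip":1},{"rx":0,"ry":0,"rz":0,"dx":5.3,"dy":0,"dz":-6,"grip":1}]'>/dev/null; python3 st.py
```

```text
t 15.05 tipjig x 39.7 y -40.7 z 25.7 | Fx 1.41 Fy 3.98 Fz -1.22 | model x 41.0 tau [ 0.72   0.025 -0.161] yaw -15.0 gap 0.0276
   torque est Fx 0.70 Fy 3.27 |F| 3.35  target x (off1.5,dx2.4): 38.7
```

```bash
python3 -m inch '[{"rx":0,"ry":0,"rz":0,"dx":0.85,"dy":0,"dz":-1,"grip":1},{"rx":0,"ry":0,"rz":0,"dx":1.6,"dy":0,"dz":-2,"grip":1},{"rx":0,"ry":0,"rz":0,"dx":2.3,"dy":0,"dz":-3,"grip":1},{"rx":0,"ry":0,"rz":0,"dx":3.0,"dy":0,"dz":-4,"grip":1},{"rx":0,"ry":0,"rz":0,"dx":3.5,"dy":0,"dz":-5,"grip":1}]'>/dev/null; python3 st.py
```

```text
t 15.47 tipjig x 43.5 y -45.7 z 25.8 | Fx 1.88 Fy 2.15 Fz -2.68 | model x 44.4 tau [ 0.495  0.066 -0.391] yaw -15.0 gap 0.0270
   torque est Fx 1.74 Fy 2.25 |F| 2.85  target x (off1.5,dx2.4): 42.3
```

```bash
python3 -m inch '[{"rx":0,"ry":0,"rz":0,"dx":0.5,"dy":0,"dz":-1,"grip":1},{"rx":0,"ry":0,"rz":0,"dx":0.9,"dy":0,"dz":-2,"grip":1},{"rx":0,"ry":0,"rz":0,"dx":0.9,"dy":0,"dz":-2,"grip":1}]'>/dev/null; python3 st.py
```

```text
t 15.72 tipjig x 44.4 y -47.7 z 25.8 | Fx 1.28 Fy 2.23 Fz -1.70 | model x 45.4 tau [ 0.578 -0.033 -0.423] yaw -15.0 gap 0.0273
   torque est Fx 1.89 Fy 2.63 |F| 3.24  target x (off1.5,dx2.4): 43.4
```

All six ticks traced at about 2-4 N. Retreating outward and up.

```bash
python3 -m inch '[{"rx":0,"ry":0,"rz":0,"dx":4,"dy":0,"dz":0,"grip":1},{"rx":0,"ry":0,"rz":0,"dx":14,"dy":0,"dz":0,"grip":1},{"rx":0,"ry":0,"rz":0,"dx":20,"dy":-10,"dz":0,"grip":1},{"rx":0,"ry":0,"rz":0,"dx":20,"dy":-35,"dz":0,"grip":1},{"rx":0,"ry":0,"rz":0,"dx":20,"dy":-65,"dz":0,"grip":1},{"rx":0,"ry":0,"rz":0,"dx":20,"dy":-95,"dz":0,"grip":1},{"rx":0,"ry":0,"rz":0,"dx":20,"dy":-115,"dz":0,"grip":1},{"rx":0,"ry":0,"rz":0,"dx":20,"dy":-120,"dz":0,"grip":1},{"rx":0,"ry":0,"rz":0,"dx":20,"dy":-120,"dz":0,"grip":1},{"rx":0,"ry":0,"rz":0,"dx":20,"dy":-120,"dz":0,"grip":1}]'
python3 - <<'E'
from look import *
s=look('w7')['state'];look('sc7','scene')
M=R.from_quat(s['tcp_rot']).as_matrix();d=np.array([.45195,.27745,.2046])-s['tcp_pos'];print(s['tcp_pos'],M,'tool mm',1000*M.T@d)
E
```

```text
clock: 16.55
tcp_pos: [0.5977, -0.1128, 0.2037]
tcp_rot: [0.701, -0.093, 0.092, -0.701]
force: [-1.2, -0.3, -1.6]
finger_gap: 0.0272
[ 0.5977 -0.1128  0.2037] [[ 0.9658 -0.0013  0.2591]
 [-0.2591 -0.0001  0.9658]
 [-0.0013 -1.     -0.0004]] tool mm [-241.9252   -0.7692  339.1934]
```

View pics/w7.png

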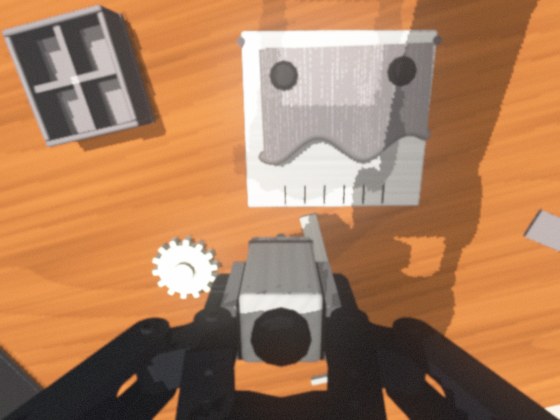

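The stylus sits unchanged in the jaws. Carrying it back.

```bash
python3 -m inch '[{"rx":0,"ry":-2,"rz":0,"dx":-12,"dy":0,"dz":17,"grip":1},{"rx":0,"ry":-5,"rz":0,"dx":-32,"dy":0,"dz":45,"grip":1},{"rx":0,"ry":-8,"rz":0,"dx":-54,"dy":0,"dz":76,"grip":1},{"rx":0,"ry":-11,"rz":0,"dx":-77,"dy":0,"dz":108,"grip":1},{"rx":0,"ry":-14,"rz":0,"dx":-100,"dy":0,"dz":140,"grip":1},{"rx":0,"ry":-17,"rz":0,"dx":-123,"dy":0,"dz":172,"grip":1},{"rx":0,"ry":-19,"rz":0,"dx":-146,"dy":0,"dz":204,"grip":1},{"rx":0,"ry":-20,"rz":0,"dx":-166,"dy":0,"dz":232,"grip":1},{"rx":0,"ry":-22,"rz":0,"dx":-186,"dy":0,"dz":260,"grip":1},{"rx":0,"ry":-23.2,"rz":0,"dx":-203,"dy":0,"dz":284,"grip":1}]'>/dev/null; python3 -m inch '[{"rx":0,"ry":0,"rz":0,"dx":0,"dy":0,"dz":0,"grip":1},{"rx":0,"ry":0,"rz":0,"dx":0,"dy":0,"dz":0,"grip":1},{"rx":0,"ry":0,"rz":0,"dx":0,"dy":0,"dz":0,"grip":1},{"rx":0,"ry":0,"rz":0,"dx":0,"dy":0,"dz":0,"grip":1}]'
python3 - <<'E'
from look import *
c=look('w8');s=c['state']
M=R.from_quat(s['tcp_rot']).as_matrix();d=np.array([.45195,.27745,.2046])-s['tcp_pos'];print(s['tcp_pos'],M,'tool mm',1000*M.T@d)
X=cloud(c).reshape(-1,3);m=(X[:,2]>.042)&(X[:,2]<.05)&(abs(X[:,0]-.45)<.06)&(abs(X[:,1]-.278)<.06)
print(m.sum(),cv2.minAreaRect(X[m,:2].astype(np.float32)))
E
```

```text
clock: 17.82
tcp_pos: [0.4756, 0.2131, 0.2033]
tcp_rot: [0.706, 0.049, -0.051, -0.705]
force: [-0.3, 0.8, -0.8]
finger_gap: 0.0271
[0.4756 0.2131 0.2033] [[ 0.99   -0.0015 -0.1412]
 [ 0.1412 -0.0011  0.99  ]
 [-0.0016 -1.     -0.0009]] tool mm [-14.3525  -1.2952  67.0667]
9290 ((0.4490542709827423, 0.27636975049972534), (0.08073501288890839, 0.08081565052270889), 17.209793090820312)
```

View pics/w8.png

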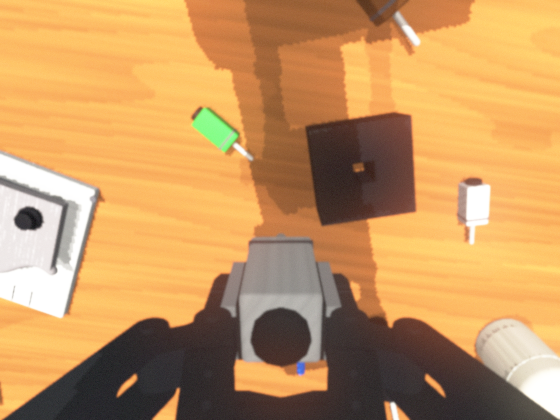

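The hole is visible at (361,167) and the stand centre repeats at (0.449, 0.276). I'll move over it, check, then lower.

```bash
python3 -m inch '[{"rx":0,"ry":0,"rz":0,"dx":-4,"dy":0,"dz":20,"grip":1},{"rx":0,"ry":0,"rz":0,"dx":-9,"dy":15,"dz":45,"grip":1},{"rx":0,"ry":0,"rz":0,"dx":-13,"dy":35,"dz":62,"grip":1},{"rx":0,"ry":0,"rz":0,"dx":-14,"dy":55,"dz":66.6,"grip":1},{"rx":0,"ry":0,"rz":0,"dx":-14,"dy":70,"dz":66.6,"grip":1},{"rx":0,"ry":0,"rz":0,"dx":-14,"dy":75,"dz":66.6,"grip":1},{"rx":0,"ry":0,"rz":0,"dx":-14,"dy":75,"dz":66.6,"grip":1},{"rx":0,"ry":0,"rz":0,"dx":-14,"dy":75,"dz":66.6,"grip":1}]'; python3 st.py
python3 - <<'E'
from look import *
c=look('w9');s=look('s9','side')['pixels'][180:340,220:380];e=look('sc9','scene')['pixels'][130:240,310:430]
cv2.imwrite('pics/s9c.png',np.hstack([cv2.resize(s,(400,400)),cv2.resize(e,(400,400))]))
print(c['state']['tcp_pos'])
E
```

```text
clock: 18.53
tcp_pos: [0.4531, 0.2774, 0.1295]
tcp_rot: [0.705, 0.05, -0.05, -0.705]
force: [-0.2, -0.2, -1.6]
finger_gap: 0.0275
t 18.53 tipjig x -177.4 y 290.2 z 70.9 | Fx -0.11 Fy -0.28 Fz -1.57 | model x 25.9 tau [-0.011  0.059 -0.036] yaw 8.1 gap 0.0275
   torque est Fx 0.13 Fy -0.05 |F| 0.14  target x (off1.5,dx2.4): 24.2
[0.4531 0.2774 0.1295]
```

View pics/s9c.png

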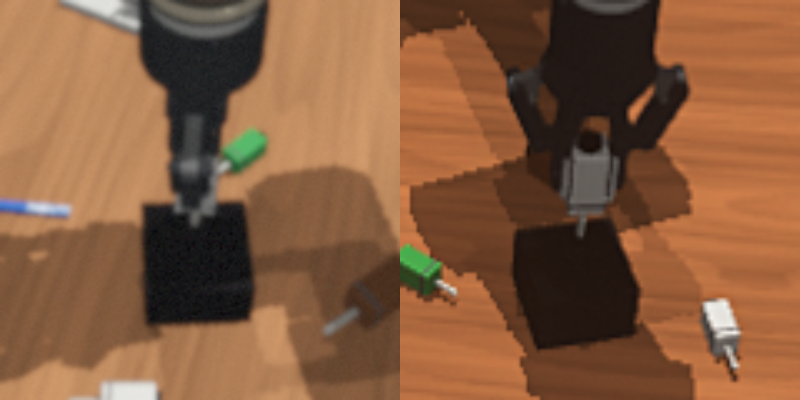

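View pics/w9.png

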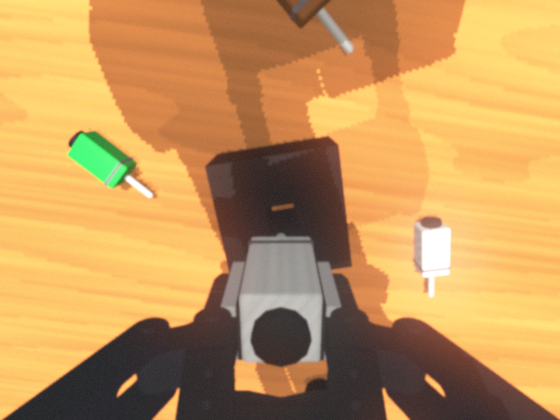

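The pin is upright and over the stand in both views. Lowering, with a force check before the last few mm.

```bash
python3 -m inch '[{"rx":0,"ry":0,"rz":0,"dx":-0.8,"dy":6,"dz":0,"grip":1},{"rx":0,"ry":0,"rz":0,"dx":-0.8,"dy":14,"dz":0,"grip":1},{"rx":0,"ry":0,"rz":0,"dx":-0.8,"dy":22,"dz":0,"grip":1},{"rx":0,"ry":0,"rz":0,"dx":-0.8,"dy":29,"dz":0,"grip":1},{"rx":0,"ry":0,"rz":0,"dx":-0.8,"dy":33,"dz":0,"grip":1},{"rx":0,"ry":0,"rz":0,"dx":-0.8,"dy":33,"dz":0,"grip":1}]'; python3 st.py
```

```text
clock: 19.18
tcp_pos: [0.4503, 0.2774, 0.0945]
tcp_rot: [0.706, 0.049, -0.052, -0.705]
force: [-1.1, -0.1, -2.1]
finger_gap: 0.0276
t 19.18 tipjig x -180.2 y 289.3 z 35.9 | Fx -1.04 Fy -0.40 Fz -2.10 | model x 25.9 tau [ 0.038 -0.03  -0.038] yaw 8.2 gap 0.0276
   torque est Fx 0.14 Fy 0.17 |F| 0.22  target x (off1.5,dx2.4): 24.2
```

Tip is at z 36 mm, inside the hole and with no contact. Going the rest of the way down.

```bash
python3 -m inch '[{"rx":0,"ry":0,"rz":0,"dx":1.0,"dy":6,"dz":0,"grip":1},{"rx":0,"ry":0,"rz":0,"dx":1.0,"dy":12,"dz":0,"grip":1},{"rx":0,"ry":0,"rz":0,"dx":1.0,"dy":17,"dz":0,"grip":1},{"rx":0,"ry":0,"rz":0,"dx":1.0,"dy":20,"dz":0,"grip":1},{"rx":0,"ry":0,"rz":0,"dx":1.0,"dy":20,"dz":0,"grip":1}]'; python3 st.py; python3 -m inch '[{"rx":0,"ry":0,"rz":0,"dx":0,"dy":0.7,"dz":0,"grip":1},{"rx":0,"ry":0,"rz":0,"dx":0,"dy":1.4,"dz":0,"grip":1},{"rx":0,"ry":0,"rz":0,"dx":0,"dy":1.4,"dz":0,"grip":1}]'; python3 st.py
```

```text
clock: 19.6
tcp_pos: [0.4519, 0.2778, 0.0753]
tcp_rot: [0.706, 0.05, -0.051, -0.705]
force: [-0.1, 0.6, -1.5]
finger_gap: 0.0271
t 19.60 tipjig x -178.7 y 290.1 z 16.7 | Fx -0.23 Fy 0.53 Fz -1.49 | model x 25.9 tau [-0.026  0.008  0.028] yaw 8.2 gap 0.0271
   torque est Fx -0.16 Fy -0.12 |F| 0.20  target x (off1.5,dx2.4): 24.2
clock: 19.85
tcp_pos: [0.4527, 0.2782, 0.075]
tcp_rot: [-0.705, -0.051, 0.05, 0.705]
force: [-0.0, -0.4, -1.2]
finger_gap: 0.0274
t 19.85 tipjig x -177.9 y 290.9 z 16.4 | Fx 0.10 Fy -0.40 Fz -1.23 | model x 25.9 tau [-0.052 -0.036 -0.019] yaw 8.2 gap 0.0274
   torque est Fx 0.06 Fy -0.23 |F| 0.24  target x (off1.5,dx2.4): 24.2
```

```bash
python3 -m inch '[{"rx":0,"ry":0,"rz":0,"dx":0,"dy":0.8,"dz":0,"grip":1},{"rx":0,"ry":0,"rz":0,"dx":0,"dy":0.8,"dz":0,"grip":1},{"rx":0,"ry":0,"rz":0,"dx":0,"dy":0.8,"dz":0,"grip":1}]' | head -2; python3 st.py; python3 -m inch '[{"rx":0,"ry":0,"rz":0,"dx":0,"dy":0.7,"dz":0,"grip":1},{"rx":0,"ry":0,"rz":0,"dx":0,"dy":0.7,"dz":0,"grip":1},{"rx":0,"ry":0,"rz":0,"dx":0,"dy":0.7,"dz":0,"grip":1}]' | head -2; python3 st.py
```

```text
clock: 20.1
tcp_pos: [0.4527, 0.2782, 0.0742]
t 20.10 tipjig x -178.0 y 290.9 z 15.6 | Fx 1.15 Fy 0.43 Fz -1.82 | model x 25.9 tau [ 0.044 -0.011  0.021] yaw 8.2 gap 0.0273
   torque est Fx -0.13 Fy 0.20 |F| 0.24  target x (off1.5,dx2.4): 24.2
clock: 20.35
tcp_pos: [0.4525, 0.2781, 0.0733]
t 20.35 tipjig x -178.1 y 290.7 z 14.7 | Fx -0.24 Fy 0.16 Fz -0.05 | model x 25.9 tau [-0.031  0.032 -0.027] yaw 8.2 gap 0.0277
   torque est Fx 0.09 Fy -0.14 |F| 0.17  target x (off1.5,dx2.4): 24.2
```

```bash
python3 -m inch '[{"rx":0,"ry":0,"rz":0,"dx":0,"dy":0.4,"dz":0,"grip":1},{"rx":0,"ry":0,"rz":0,"dx":0,"dy":0.4,"dz":0,"grip":1}]' | head -2; python3 st.py; python3 -m inch '[{"rx":0,"ry":0,"rz":0,"dx":0,"dy":0.3,"dz":0,"grip":1},{"rx":0,"ry":0,"rz":0,"dx":0,"dy":0.3,"dz":0,"grip":1}]' | head -2; python3 st.py
```

```text
clock: 20.52
tcp_pos: [0.4526, 0.2782, 0.0729]
t 20.52 tipjig x -178.1 y 290.8 z 14.3 | Fx 0.15 Fy 0.20 Fz -1.36 | model x 25.9 tau [-0.002  0.023  0.025] yaw 8.2 gap 0.0273
   torque est Fx -0.15 Fy -0.01 |F| 0.15  target x (off1.5,dx2.4): 24.2
clock: 20.68
tcp_pos: [0.4526, 0.2781, 0.0726]
t 20.68 tipjig x -178.1 y 290.8 z 14.0 | Fx 0.12 Fy 0.34 Fz -1.69 | model x 25.9 tau [ 0.003  0.042 -0.002] yaw 8.2 gap 0.0273
   torque est Fx -0.02 Fy 0.01 |F| 0.03  target x (off1.5,dx2.4): 24.2
```

```bash
python3 -m inch '[{"rx":0,"ry":0,"rz":0,"dx":0,"dy":0.4,"dz":0,"grip":1},{"rx":0,"ry":0,"rz":0,"dx":0,"dy":0.4,"dz":0,"grip":1}]' | head -2; python3 st.py; python3 -m inch '[{"rx":0,"ry":0,"rz":0,"dx":0,"dy":0.4,"dz":0,"grip":1},{"rx":0,"ry":0,"rz":0,"dx":0,"dy":0.4,"dz":0,"grip":1}]' | head -2; python3 st.py
```

```text
clock: 20.85
tcp_pos: [0.4526, 0.2782, 0.0726]
t 20.85 tipjig x -178.1 y 290.8 z 14.0 | Fx -1.27 Fy -0.41 Fz 1.22 | model x 25.9 tau [-0.086  0.016  0.164] yaw 8.2 gap 0.0274
   torque est Fx -0.78 Fy -0.39 |F| 0.87  target x (off1.5,dx2.4): 24.2
clock: 21.02
tcp_pos: [0.4526, 0.2782, 0.0726]
t 21.02 tipjig x -178.1 y 290.8 z 14.0 | Fx -0.81 Fy -2.05 Fz 4.27 | model x 25.9 tau [-0.128 -0.014  0.354] yaw 8.2 gap 0.0275
   torque est Fx -1.64 Fy -0.58 |F| 1.74  target x (off1.5,dx2.4): 24.2
```

Seated: Fz is rising and z has stopped at 0.0726, the same height as at the grasp. Release.

```bash
python3 -m inch '[{"rx":0,"ry":0,"rz":0,"dx":0,"dy":-0.4,"dz":0,"grip":0.4},{"rx":0,"ry":0,"rz":0,"dx":0,"dy":-0.4,"dz":0,"grip":0},{"rx":0,"ry":0,"rz":0,"dx":0,"dy":-0.4,"dz":0,"grip":-0.5},{"rx":0,"ry":0,"rz":0,"dx":0,"dy":-0.4,"dz":0,"grip":-1},{"rx":0,"ry":0,"rz":0,"dx":0,"dy":-0.4,"dz":0,"grip":-1},{"rx":0,"ry":0,"rz":0,"dx":0,"dy":-0.4,"dz":0,"grip":-1},{"rx":0,"ry":0,"rz":0,"dx":0,"dy":-0.4,"dz":0,"grip":-1},{"rx":0,"ry":0,"rz":0,"dx":0,"dy":-0.4,"dz":0,"grip":-1}]'
```

```text
clock: 21.68
tcp_pos: [0.4526, 0.2782, 0.0722]
tcp_rot: [-0.705, -0.05, 0.05, 0.705]
force: [0.2, -0.6, 0.6]
finger_gap: 0.0858
```

```bash
python3 -m inch '[{"rx":0,"ry":0,"rz":0,"dx":0,"dy":-8,"dz":0,"grip":-1},{"rx":0,"ry":0,"rz":0,"dx":0,"dy":-25,"dz":0,"grip":-1},{"rx":0,"ry":0,"rz":0,"dx":0,"dy":-50,"dz":0,"grip":-1},{"rx":0,"ry":0,"rz":0,"dx":0,"dy":-85,"dz":0,"grip":-1},{"rx":0,"ry":0,"rz":0,"dx":0,"dy":-120,"dz":0,"grip":-1},{"rx":0,"ry":0,"rz":0,"dx":0,"dy":-150,"dz":0,"grip":-1},{"rx":0,"ry":0,"rz":0,"dx":-20,"dy":-170,"dz":0,"grip":-1},{"rx":0,"ry":0,"rz":0,"dx":-30,"dy":-175,"dz":0,"grip":-1},{"rx":0,"ry":0,"rz":0,"dx":-30,"dy":-175,"dz":0,"grip":-1},{"rx":0,"ry":0,"rz":0,"dx":-30,"dy":-175,"dz":0,"grip":-1}]'
python3 - <<'E'
from look import *
for n in('scene','side','wrist'):
    c=look('f_'+n,n);X=cloud(c).reshape(-1,3)
    for lo,hi in((.094,.1005),(.042,.05),(.102,.109)):
        m=(X[:,2]>lo)&(X[:,2]<hi)&(abs(X[:,0]-.45)<.06)&(abs(X[:,1]-.278)<.06)
        if m.sum()>4: print(n,lo,m.sum(),np.median(X[m,2]),cv2.minAreaRect(X[m,:2].astype(np.float32)))
a=load('f_scene.pkl')['pixels'];b=load('f_side.pkl')['pixels']
cv2.imwrite('pics/f.png',np.hstack([cv2.resize(a,(400,300)),cv2.resize(b,(400,300))]))
cv2.imwrite('pics/fc.png',np.hstack([cv2.resize(a[150:240,310:420],(400,330)),cv2.resize(b[230:330,240:350],(400,330))]))
E
```

```text
clock: 22.52
tcp_pos: [0.4222, 0.2736, 0.2468]
tcp_rot: [0.705, 0.051, -0.051, -0.705]
force: [-0.3, -1.0, -0.1]
finger_gap: 0.0855
scene 0.094 53 0.09800292377938646 ((0.45146358013153076, 0.27782148122787476), (0.03204886615276337, 0.027308084070682526), 8.638934135437012)
scene 0.042 485 0.04606480503576893 ((0.4486117660999298, 0.27732348442077637), (0.08527572453022003, 0.08241058140993118), 16.955835342407227)
scene 0.102 28 0.10461641110377207 ((0.4514639973640442, 0.2793737053871155), (0.015798252075910568, 0.01720939576625824), 72.68099212646484)
side 0.094 121 0.09808041438299608 ((0.45170149207115173, 0.27806416153907776), (0.027768926694989204, 0.027829820290207863), 8.9785795211792)
side 0.042 1241 0.047061349055162016 ((0.450349360704422, 0.2770167589187622), (0.08052483201026917, 0.08252514898777008), 17.363855361938477)
side 0.102 84 0.10403029334045749 ((0.45154666900634766, 0.27870747447013855), (0.018190322443842888, 0.018885916098952293), 84.58125305175781)
wrist 0.094 642 0.09853175135743991 ((0.4497602880001068, 0.2763802409172058), (0.027758879587054253, 0.02789551392197609), 9.214131355285645)
wrist 0.042 5169 0.04676055388916622 ((0.449005126953125, 0.27594688534736633), (0.0808776319026947, 0.08032558113336563), 17.404743194580078)
wrist 0.102 453 0.10469257018625605 ((0.44992971420288086, 0.2763463854789734), (0.019076405093073845, 0.019439738243818283), 53.70716857910156)
```

View pics/f.png

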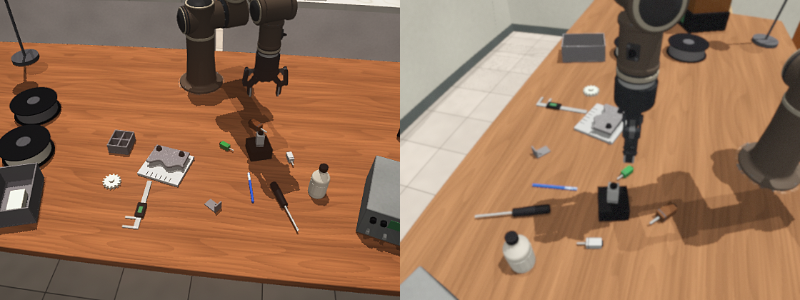

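View pics/fc.png

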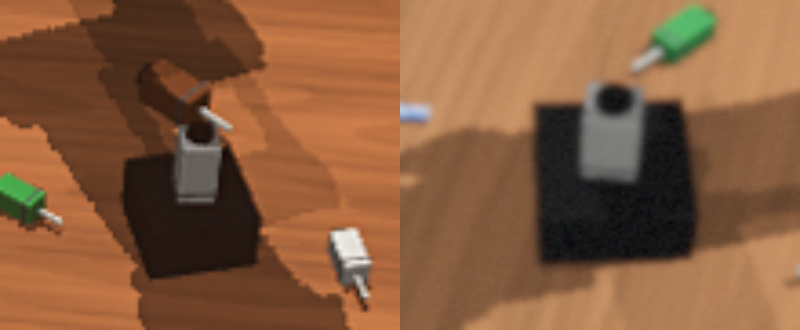

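The stylus is upright in its stand. The handle top is at 98 mm, as expected for fully down, and it is about 1 mm off the stand's centre. The bystanders have not moved and the gripper is clear. Handing in.

```bash
python3 -c "
from plant import robot;print(robot.finish_job())"
```

```text
the job is handed in; nothing more can be done
None
```

I took the silver stylus out of its stand, traced the wavy edge from the left tick to the right tick, put it back and handed the job in at about 22.7 s. No verdict was reported.

- **Tracing:** The spot readings I took during the trace were about 2–4 N from the wrist torque, with the highest 3.9 N. The raw wrist force read up to about 4.3 N. The pin's lower end stayed about 26 mm above the bench. Contact came within about 0.5 mm of where the camera put the edge, so the template sits about 2.4–2.8 mm out along jig x and is turned about 0.025 rad.
- **Last checks:** After release all three cameras put the handle top at about 98 mm, which is fully down, and about 1–3 mm from the stand's centre. The stylus looked upright, the gripper was open and clear, and the bystanders looked unmoved by eye.
- **Disagreements:** The cameras differed by about 2 mm on absolute positions, and the raw wrist force was noisy by about 0.5 N, so I went by the torque instead. My first move call was refused because its rows left out some keys. Nothing moved, and I sent it again complete.

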